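Load a notched lock bolt into a leaf drill jig

ROBOT

A 6-joint arm with a two-finger parallel gripper is mounted at the origin on a cart in front of the work surface, level with it; the furniture and walls round the work are solid. World frame = base frame: x ahead of the robot, y to its left, z up, the work surface at z = 0. Lengths are in m, angles in rad, forces in N, time in s.
With the tool pointing down it reaches from about 0.275 to 0.85 m from the base axis. Payload 19 kg.
Tool frame: the origin (TCP) lies midway between the tips of the shut fingers; the grasp point (between the pads) lies 19 mm behind it (env.grip_point_offset is the distance from the TCP to the grasp point, in m); x points along the fingers, y is the direction in which the jaws open and shut, and the axes are right-handed (so a half turn about x gives the same grasp; the last joint's range is limited). The gripper opens to 85 mm and grips with 20 to 120 N. Pads are 22 mm wide; open, the fingers measure 114 mm over their backs; the gripper's body (76 mm by 85 mm) begins 54 mm behind the grasp point. The pads swing forward as they close: fully open they stand 13 mm farther back than shut.
Start: joints at [1.031, 0.15, 1.437, -0, 1.554, -0.134], TCP at [0.227, 0.528, 0.231] pointing down, gripper open.
Joint ranges: [-2.8, 2.8], [-0.68, 2.1], [0.12, 2.68], [-1.39, 4.53], [0.16, 2.79], [-2.81, 2.81]. Speed limits (rad/s): [1.89, 1.89, 2.22, 3.01, 3.01, 3.01].

INTERFACE

Orientations are given as a unit quaternion [w, x, y, z].
In Python, from bench import status, eyes, env gives the robot as it stands.
- The arm moves only by the tool move_arm, never from a script. Its argument "motion" is a list of rows, each a list of 7 numbers: the shift along the tool's x, y, z in m, then the turn, a rotation vector about the tool's x, y, z in rad, then the opening, from 0 (shut) to 1 (fully open). In form: [[tx, ty, tz, wx, wy, wz, grip], ...]. A call has 1 to 12 rows; each row shifts and turns the pose as measured when the row begins, along the tool's axes as they then stand; what a row does not reach is not made up. A row lasts 1/12 s, in which the tool goes at most 41.7 mm and 7.16 degrees, less where a joint would pass 70% of its speed; a pose out of reach is approached as far as the arm can. A call with a gripper value outside its range is refused whole. The fingers move at their own pace and stop on an object; "force" is the grip in N (left out, the last holds). Time passes only in rows, so rows that do not move let the fingers close. It gives the time, the measured TCP pose, the force and the opening at its end, in the units of the state.
- status.sense(): the state, without advancing time (a new reading comes with each control period).
- eyes.camera(name): name is "scene" or "top"; returns a dict with "pixels" (420x560x3 uint8, blue, green, red), "depth" (420x560 float32, m along the optical axis (not along the pixel's ray), 0 where there is no reading), "fx", "fy", "cx", "cy" (pixels), "extrinsics" (4x4, takes a point from world to camera coordinates). Camera axes: x right, y down, z forward; pixel columns grow to the right and rows downward; lengths in m; the calibration is good to about 2 mm. A picture is of the moment at which its call begins.
- env.close_job(): hands the job in, once; it reports no verdict.
The state is a dict: "time_s": time; "joint_positions": joint angles; "dq": joint speeds; "tau": joint torques, N m; "tcp_pos": TCP position; "eef_rot": TCP orientation; "ft_force": force on the tool from outside, world axes, zero at the start; "ft_torque": the same for the moment, N m; "gripper_width": finger opening in m.
Only numpy, scipy, OpenCV 4.12 (cv2) and the standard library are available. Lean on these libraries where they do the work, as an engineer would, in place of code of your own. Each camera call takes 0.05 s, during which the arm holds its last target.

TASK

Get the lock bolt ready for cross-drilling through its notch. The round bolt lies on the bench with its notch turned towards you; without lifting it, roll it along the bench until the notch faces up, and let go. Then set it over the drill jig with the notch under the leaf, press it fully down into both spring clips, and swing the leaf shut so that its guide block drops right into the notch; leave the plain bar and the other things where they are.

Things in the scene. Friction and masses are not known exactly. Their poses are not given: they have to be found in the camera images.
- lock_bolt: Steel round bar, 22 mm diameter, 170 mm long, 0.48 kg, lying on the bench, a notch milled across it near one end. Origin on its axis at mid-length (11 mm above the bench). y axis: along it, to the notched end. z axis: the way the notch faces. At the start z points to the robot's side, about 115 degrees from up: rolling away from the robot (+x) by about 22 mm brings it up.
- notch (a point): Middle of the flat notch floor, 66 mm along the bolt's y from its origin, 2 mm off its axis; axes as the bolt's. The notch is 22 mm long along the bolt, 9 mm deep, right across it; 8 mm of full bar is left at that end. The bolt rolls without slipping if not pushed hard and stays where it is left; dragging its top along moves it by half the drag.
- drill_jig: Leaf drill jig, fixed on the bench: dark base plate 92 x 196 x 12 mm. Origin under the centre of the base; z up, x away from the robot, y along the bolt's place, to the leaf end. The bolt rests in two vees, 14 mm wide, centred at y -42 and +42 mm. Between them (y -34 to +34) nothing stands above the base: room for fingers round the bolt.
- jig_seat (a point): Where the bolt's origin lies when home: 40 mm above the bench over the jig's origin; axes as the jig's. At each vee two spring fingers stand, 10 mm wide, tips 63 mm high; the mouth is 34 mm wide at the top, the throat 15 mm, 49 mm high. The bolt, notched end to +y, is pushed straight down between them with 10 to 15 N besides its weight; they give, then snap shut over it.
- leaf (a joint): Leaf, a steel plate 30 mm wide, 6 mm thick, on a stiff hinge along the jig's y: 0 = shut (level across the bolt), grows as it swings up and away from the robot, 1.57 upright; starts leaning back at 1.8 to 2.3. Stays where it is put; about 1.5 N at its tab moves it. If the notch is not up it stops about 0.2 rad open.
- leaf_tab (a point): Point on the upper face of the leaf's thumb tab (20 mm wide, at its free end), 74 mm from the hinge axis; 64 mm above the bench when shut. The leaf ends 82 mm from the hinge axis; open, it stands up to 140 mm above the bench: carry the bolt over it.
- leaf_hinge (a point): Middle of the leaf's hinge axis: x +36, y +66 mm on the jig, 58 mm above the bench; the hinge cheeks either side are 66 mm high. Under the leaf, 36 mm from this axis, sits the guide block, 18 mm across the bolt, 14 mm along it, reaching 15 mm below the axis when shut. It squares the bolt the last few degrees.
- blank_bar: uncut blank of the same round bar: 22 mm diameter, 200 mm long, plain, no notch; lies flat roughly parallel to the bolt. Origin on its axis at mid-length, y along it. Not needed; leave it.
- pliers: pliers, 182 mm long, 12 mm high, lying flat. Bystander.
- hammer: hammer, 262 mm long, 24 mm high, lying flat near the front edge. Bystander.

How it is judged:
On the way, in this order (a step that is already met when the one before it is completed fails the run):
1. the bolt, rolled along the bench, lies on it at rest with its notch up (within 20 degrees), let go (angle between lock_bolt's own z axis and vertical below 0.35 rad and height (world z) of lock_bolt below 0.014 m and contact force between lock_bolt and the fingers below 0.3 N and linear speed of lock_bolt below 0.02 m/s), for 0.2 s.
2. the bolt is home in both spring clips, let go (x of lock_bolt in the frame of drill_jig between -0.003 and 0.003 m and y of lock_bolt in the frame of drill_jig between -0.005 and 0.005 m and z of lock_bolt in the frame of drill_jig between 0.0375 and 0.0425 m and angle between the y axis of lock_bolt and the y axis of drill_jig, either way round below 0.06 rad and contact force between lock_bolt and the fingers below 0.3 N), for 0.2 s.
3. the leaf is shut on the bolt, the guide block in the notch (x of lock_bolt in the frame of drill_jig between -0.003 and 0.003 m and y of lock_bolt in the frame of drill_jig between -0.005 and 0.005 m and z of lock_bolt in the frame of drill_jig between 0.0375 and 0.0425 m and angle between the y axis of lock_bolt and the y axis of drill_jig, either way round below 0.06 rad and value of joint leaf below 0.06 rad), for 0.2 s.
At the end, for the whole second after the job is handed in: The bolt rests in both clips of the jig (axis within 3 mm sideways, 2.5 mm in height, 5 mm lengthwise and 0.06 rad of its place), notch up within 0.35 rad, at rest; the leaf is shut (below 0.06 rad) with its block in the notch (all of step 3 and angle between lock_bolt's own z axis and vertical below 0.35 rad and linear speed of lock_bolt below 0.02 m/s); the robot touches nothing.
It fails at once if the bolt is lifted off the bench (axis above 30 mm) while its notch is more than 35 degrees from up (height (world z) of lock_bolt above 0.03 m and angle between lock_bolt's own z axis and vertical above 0.61 rad).
It fails at once if another loose thing is moved by more than 30 mm (distance of any of blank_bar, pliers, hammer from where it was at the start of the episode above 0.03 m).
It also fails if it takes over 61 s, if anything falls off the work surface, if the arm or the gripper's body presses on something with over 40 N, if the wrist force passes 120 N, or if a joint passes its speed limit or range.

## Working session

There is one attempt and no reset: what is moved stays moved. The work goes in short steps, Python scripts to look and compute and a tool call to move; the robot and the scene stay as the last step left them, time stands still between calls to the robot, and variables do not carry over. Pictures are saved under pics/ and viewed, and the job is handed in when it is done.

Besides the shell and the picture viewer there is one more tool, called after "Request:" by a JSON object that holds its "op" and its "data", one argument or row to a line. move_arm: Moves the arm, as the interface text tells. Its arguments: {"type":"object","properties":{"motion":{"type":"array"},"force":{"type":"number"}},"required":["motion"]}

```bash
ls; mkdir -p pics
cat > h.py <<'E'
import numpy as np,cv2
from bench import status,eyes,env
def cam(n):
    c=eyes.camera(n); return c
def save(c,fn,box=None,s=1):
    im=c["pixels"]
    if box: x0,y0,x1,y1=box; im=im[y0:y1,x0:x1]
    im=cv2.resize(im,None,fx=s,fy=s,interpolation=cv2.INTER_CUBIC); cv2.imwrite("pics/"+fn,im)
def pt(c,u,v,d=None):
    if d is None: d=c["depth"][int(v),int(u)]
    p=np.array([(u-c["cx"])/c["fx"]*d,(v-c["cy"])/c["fy"]*d,d,1])
    return (np.linalg.inv(c["extrinsics"])@p)[:3]
def ptz(c,u,v,z):
    E=np.linalg.inv(c["extrinsics"]); o=E[:3,3]
    r=E[:3,:3]@np.array([(u-c["cx"])/c["fx"],(v-c["cy"])/c["fy"],1])
    return o+r*(z-o[2])/r[2]
def proj(c,p):
    q=c["extrinsics"]@np.append(p,1); return np.array([c["fx"]*q[0]/q[2]+c["cx"],c["fy"]*q[1]/q[2]+c["cy"]])
E
python3 - <<'E'
from h import *
import pickle
for n in("scene","top"):
    c=cam(n); save(c,n+"0.png"); pickle.dump(c,open(n+"0.pkl","wb")); print(n,np.linalg.inv(c["extrinsics"])[:3].round(3).tolist(),c["fx"])
s=status.sense(); print(s)
print(env.grip_point_offset)
E
```

```text
pics
scene [[0.628, -0.541, 0.56, 0.055], [-0.779, -0.439, 0.448, -0.39], [0.003, -0.717, -0.697, 0.66]] 389.69587594874326
top [[0.025, -0.99, 0.136, 0.376], [-0.999, -0.021, 0.026, -0.008], [-0.023, -0.137, -0.99, 1.123]] 488.83125093998643
{'time_s': 0.1, 'joint_positions': array([ 1.03100287e+00,  1.50910591e-01,  1.43792426e+00,  2.19554367e-05,
        1.55380604e+00, -1.34007627e-01]), 'dq': array([-0.00041195, -0.00166171, -0.00130077,  0.00108025,  0.00110354,
        0.00037564]), 'tau': array([ 3.28507238e-03, -7.14392924e+01, -5.71798074e+01, -1.97023783e-04,
        6.96799878e-03,  1.12292537e-04]), 'tcp_pos': array([0.22688192, 0.52811577, 0.23077156]), 'eef_rot': array([ 0.69247247,  0.14213757,  0.69273214, -0.14283199]), 'ft_force': array([-1.07813942, -0.01854459,  0.37350378]), 'ft_torque': array([-0.02557597, -0.0140767 , -0.03371747]), 'gripper_width': 0.08556956981170209}
0.0187
```

View pics/scene0.png

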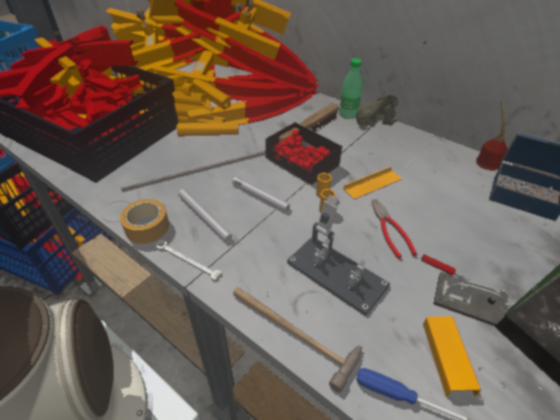

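View pics/top0.png

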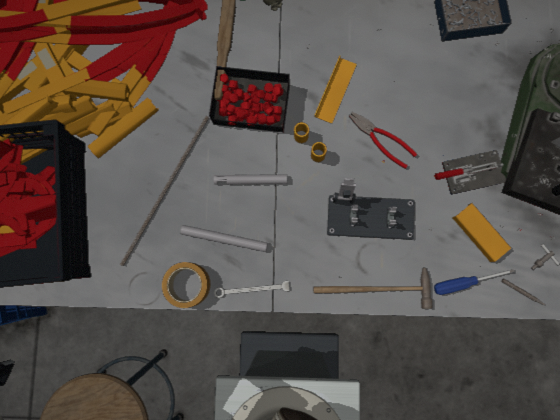

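The top view shows the bolt at about (252,180) with its notched end on the left. The blank is at (225,238) and the jig at (371,217), with the leaf at its left end. I'll enlarge these areas.

Run:
```python
from h import *
import pickle
c=pickle.load(open("top0.pkl","rb")); save(c,"t1.png",(200,150,300,210),8); save(c,"t2.png",(320,170,420,245),8)
c=pickle.load(open("scene0.pkl","rb")); save(c,"s1.png",(225,165,295,215),10); save(c,"s2.png",(280,190,395,315),5)
```

```text
(no output)
```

View pics/t1.png

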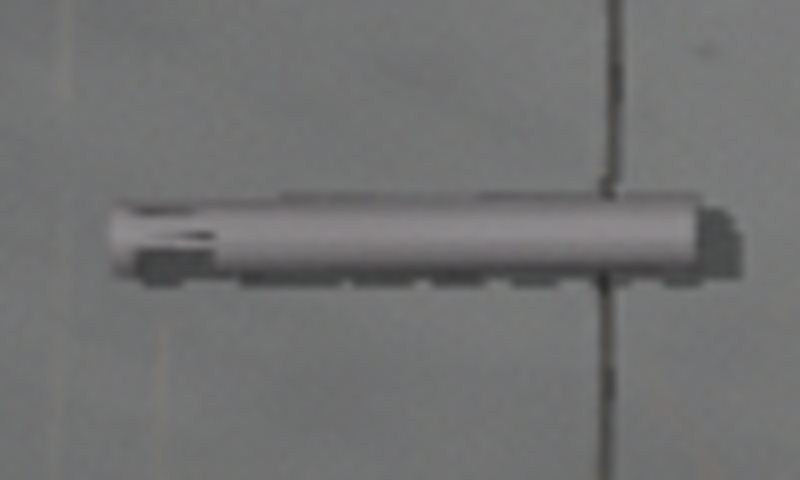

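View pics/t2.png

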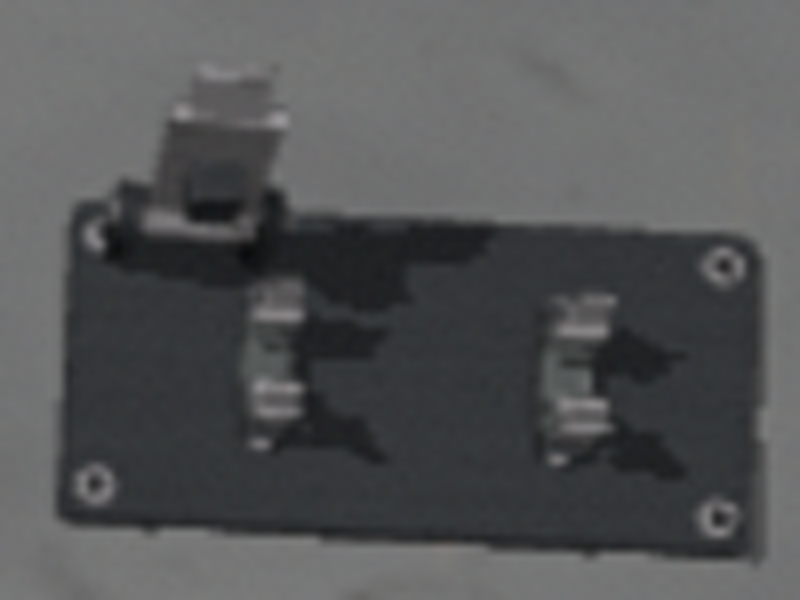

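View pics/s1.png

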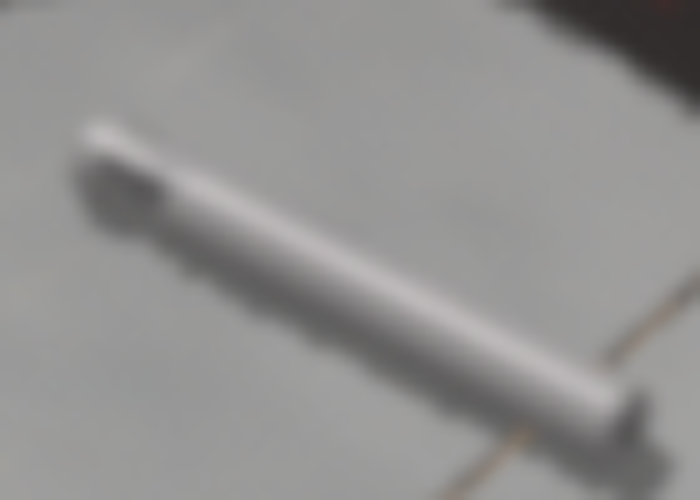

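View pics/s2.png

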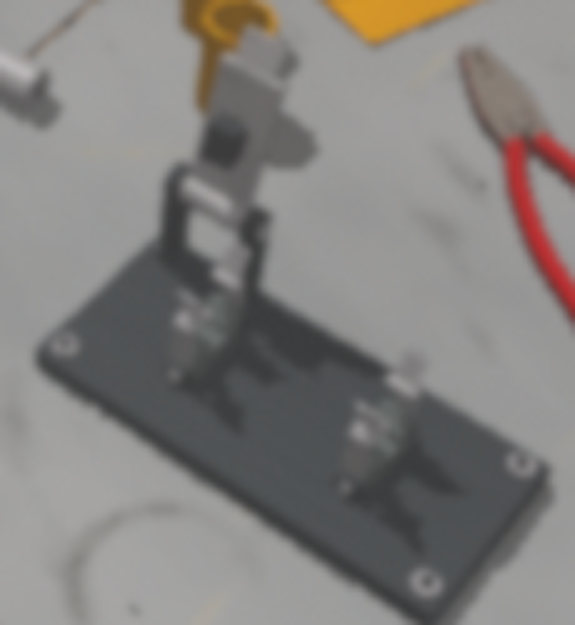

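```bash
cat >> h.py <<'E'
def cloud(c,box):
    x0,y0,x1,y1=box
    u,v=np.meshgrid(np.arange(x0,x1),np.arange(y0,y1)); d=c["depth"][y0:y1,x0:x1]
    m=d>0; u,v,d=u[m],v[m],d[m]
    p=np.stack([(u-c["cx"])/c["fx"]*d,(v-c["cy"])/c["fy"]*d,d,np.ones_like(d)])
    return (np.linalg.inv(c["extrinsics"])@p)[:3].T, u,v
E
python3 - <<'E'
from h import *
import pickle
T=pickle.load(open("top0.pkl","rb")); S=pickle.load(open("scene0.pkl","rb"))
f=lambda a,ox,oy,s:((a[0]+.5)/s-.5+ox,(a[1]+.5)/s-.5+oy)
for n,c,b in(("top",T,(205,165,300,200)),("scene",S,(228,168,295,215))):
    P,u,v=cloud(c,b); print(n,"bench z",np.median(P[:,2]),P[:,2].max())
    Q=P[P[:,2]>0.008]; print(len(Q),Q.min(0),Q.max(0))
    m=Q[:,:2].mean(0); w,V=np.linalg.eigh(np.cov((Q[:,:2]-m).T)); a=V[:,1]*np.sign(V[1,1]); t=(Q[:,:2]-m)@a; n_=np.array([a[1],-a[0]]); s=(Q[:,:2]-m)@n_
    print("axis",a,"yaw",np.arctan2(-a[0],a[1]),"mid",m+a*(t.min()+t.max())/2+n_*(s.min()+s.max())/2,"len",np.ptp(t),"wid",np.ptp(s))
print("bolt edge px top")
for a in[(108,240),(696,232),(400,200),(400,270)]: print(a,ptz(T,*f(a,200,150,8),0.011).round(4))
sc=[(97,235),(722,266),(717,518),(95,484)]
co=[(70,205),(762,238),(755,556),(58,520)]
W=np.array([ptz(T,*f(a,320,170,8),0.012)[:2] for a in sc]); print(W.round(4),W.mean(0))
W2=np.array([ptz(T,*f(a,320,170,8),0.012)[:2] for a in co]); print(W2.round(4),W2.mean(0))
for w in(W,W2):
    y=((w[0]-w[1])+(w[3]-w[2]))/2; print("yaw",np.arctan2(-y[0],y[1]),"L",np.linalg.norm(y))
sc=[(65,345),(521,461),(427,583)]; S_=np.array([ptz(S,*f(a,280,190,5),0.012)[:2] for a in sc]); print("scene",S_)
P,u,v=cloud(T,(318,165,420,245)); m=(P[:,2]>.008)&(P[:,2]<.016); print(np.median(P[m],0),m.sum())
r=cv2.minAreaRect(P[m][:,:2].astype(np.float32)*1000); print(r)
m=P[:,2]>.03; print(np.c_[P[m],u[m],v[m]].round(3)[::6].tolist())
E
```

```text
top bench z 3.6775099869323924e-05 0.026877753538963267
660 [0.58041875 0.00987497 0.00896703] [0.60705208 0.17917984 0.02687775]
axis [-0.02292126  0.99973727] yaw 0.022923262891833683 mid [0.59382951 0.09469688] len 0.1694290373800743 wid 0.023162894395741464
scene bench z 0.0008006956467900839 0.026001891401763233
536 [0.58300751 0.00816438 0.00810163] [0.72360126 0.18027705 0.02600189]
axis [-0.01934247  0.99981292] yaw 0.019343675964771722 mid [0.6536014  0.09533736] len 0.1720885161258446 wid 0.14039312505929863
bolt edge px top
(108, 240) [0.5909 0.1818 0.011 ]
(696, 232) [0.5967 0.0111 0.011 ]
(400, 200) [0.6045 0.0972 0.011 ]
(400, 270) [0.5838 0.0965 0.011 ]
[[ 0.551  -0.0936]
 [ 0.5459 -0.2718]
 [ 0.4737 -0.2696]
 [ 0.4793 -0.0938]] [ 0.5124782  -0.18222064]
[[ 0.5596 -0.0858]
 [ 0.5542 -0.2833]
 [ 0.4632 -0.2802]
 [ 0.4688 -0.0835]] [ 0.51144608 -0.1831707 ]
yaw -0.03061623667562137 L 0.17706330267692538
yaw -0.028110075912620557 L 0.1971710217426632
scene [[ 0.48283062 -0.09439681]
 [ 0.55081707 -0.27217954]
 [ 0.47772059 -0.27077663]]
[ 0.50953743 -0.18625062  0.0116342
[... 2809 characters left out ...]
03, 352.0, 211.0], [0.521, -0.219, 0.049, 390.0, 211.0], [0.521, -0.232, 0.051, 396.0, 211.0], [0.519, -0.224, 0.049, 392.0, 212.0], [0.519, -0.223, 0.032, 390.0, 213.0], [0.517, -0.227, 0.033, 392.0, 214.0], [0.505, -0.142, 0.054, 355.0, 217.0], [0.504, -0.145, 0.051, 356.0, 218.0], [0.501, -0.142, 0.055, 355.0, 219.0], [0.503, -0.224, 0.049, 392.0, 219.0], [0.498, -0.141, 0.062, 355.0, 220.0], [0.501, -0.221, 0.051, 391.0, 220.0], [0.495, -0.136, 0.064, 353.0, 221.0], [0.5, -0.219, 0.039, 389.0, 221.0], [0.498, -0.229, 0.054, 395.0, 221.0], [0.495, -0.145, 0.044, 356.0, 222.0], [0.496, -0.224, 0.059, 393.0, 222.0], [0.493, -0.223, 0.061, 393.0, 223.0], [0.493, -0.222, 0.044, 391.0, 224.0]]
```

```bash
cat >> h.py <<'E'
from scipy.spatial.transform import Rotation as R
def cur():
    s=status.sense(); q=s["eef_rot"]; return s,R.from_quat([q[1],q[2],q[3],q[0]]),np.array(s["tcp_pos"])
def target(yaw,sg):  # tool x down, tool y = sg * (cos yaw, sin yaw,0)
    x=np.array([0,0,-1.]); y=sg*np.array([np.cos(yaw),np.sin(yaw),0]); return R.from_matrix(np.stack([x,y,np.cross(x,y)],1))
def go(p,yaw,sg):
    s,r,t=cur(); Rt=target(yaw,sg)
    print("t",s["time_s"],"tcp",t.round(4),"F",s["ft_force"].round(2),"w",round(float(s["gripper_width"]),4))
    print("rot (tool)",(r.inv()*Rt).as_rotvec().round(4))
    print("shift in current tool",r.inv().apply(p-t).round(4)," after turn",Rt.inv().apply(p-t).round(4))
E
python3 - <<'E'
from h import *
s,r,t=cur(); print(r.as_matrix().round(3)); 
for sg in(1,-1): go(np.array([.583,.095,.10]),.025,sg)
import pickle
c=pickle.load(open("top0.pkl","rb"))
for a in[(302,125),(318,145),(347,186),(383,240),(218,192)]: print(a,pt(c,*a).round(3))
E
```

```text
[[-0.001  0.395  0.919]
 [-0.001  0.919 -0.395]
 [-1.    -0.001 -0.   ]]
t 0.1 tcp [0.2269 0.5281 0.2308] F [-1.08 -0.02  0.37] w 0.0856
rot (tool) [1.14e+00 4.00e-04 1.00e-03]
shift in current tool [ 0.131  -0.2572  0.4982]  after turn [0.1308 0.3452 0.4419]
t 0.1 tcp [0.2269 0.5281 0.2308] F [-1.08 -0.02  0.37] w 0.0856
rot (tool) [-2.0016e+00 -1.1000e-03  5.0000e-04]
shift in current tool [ 0.131  -0.2572  0.4982]  after turn [ 0.1308 -0.3452 -0.4419]
(302, 125) [ 0.715 -0.022  0.044]
(318, 145) [ 0.671 -0.059  0.038]
(347, 186) [ 0.562 -0.117  0.12 ]
(383, 240) [ 0.46  -0.213  0.001]
(218, 192) [ 0.564  0.171 -0.002]
```

Request:
{"op": "move_arm", "data": {
  "motion": [
    [0,0,0.035,0.114,0,0,0],
    [0,0,0.035,0.114,0,0,0],
    [0,0,0.035,0.114,0,0,0],
    [0,0,0.035,0.114,0,0,0],
    [0,0,0.035,0.114,0,0,0],
    [0,0,0.035,0.114,0,0,0],
    [0,0,0.035,0.114,0,0,0],
    [0,0,0.035,0.114,0,0,0],
    [0,0,0.035,0.114,0,0,0],
    [0,0,0.035,0.114,0,0,0]
  ],
  "force": 40
}}

```text
time_s: 0.93
tcp_pos: [0.4282, 0.2557, 0.2259]
eef_rot: [-0.496, -0.501, -0.497, 0.507]
ft_force: [0.2, -0.0, -0.1]
gripper_width: 0.0001
```

Run:
```python
from h import *
go(np.array([.583,.095,.05]),.025,1)
```

```text
t 0.9333 tcp [0.4282 0.2557 0.2259] F [ 0.18 -0.01 -0.08] w 0.0001
rot (tool) [-0.0396  0.0042  0.0072]
shift in current tool [0.1754 0.1583 0.1576]  after turn [0.1759 0.1507 0.1645]
```

Request:
{"op": "move_arm", "data": {
  "motion": [
    [0.02,0.025,0.027,-0.02,0.002,0.004,0],
    [0.02,0.025,0.027,-0.02,0.002,0.003,0],
    [0.03,0.025,0.027,0,0,0,0],
    [0.03,0.025,0.027,0,0,0,0],
    [0.03,0.025,0.027,0,0,0,0],
    [0.03,0.025,0.027,0,0,0,0],
    [0,0,0,0,0,0,0],
    [0,0,0,0,0,0,0]
  ]
}}

```text
time_s: 1.6
tcp_pos: [0.5676, 0.0981, 0.0794]
eef_rot: [0.503, 0.498, 0.502, -0.496]
ft_force: [-0.6, 1.2, 0.8]
gripper_width: -0.0
```

Run:
```python
from h import *
go(np.array([.583,.095,.024]),.025,1)
c=cam("top");save(c,"t3.png",(180,130,320,235),5)
c=cam("scene");save(c,"s3.png",(205,135,315,235),7)
```

```text
t 1.6 tcp [0.5676 0.0981 0.0794] F [-0.56  1.24  0.85] w -0.0
rot (tool) [-0.0147 -0.0011 -0.0026]
shift in current tool [0.0555 0.0152 0.0033]  after turn [0.0554 0.0153 0.0035]
```

View pics/s3.png

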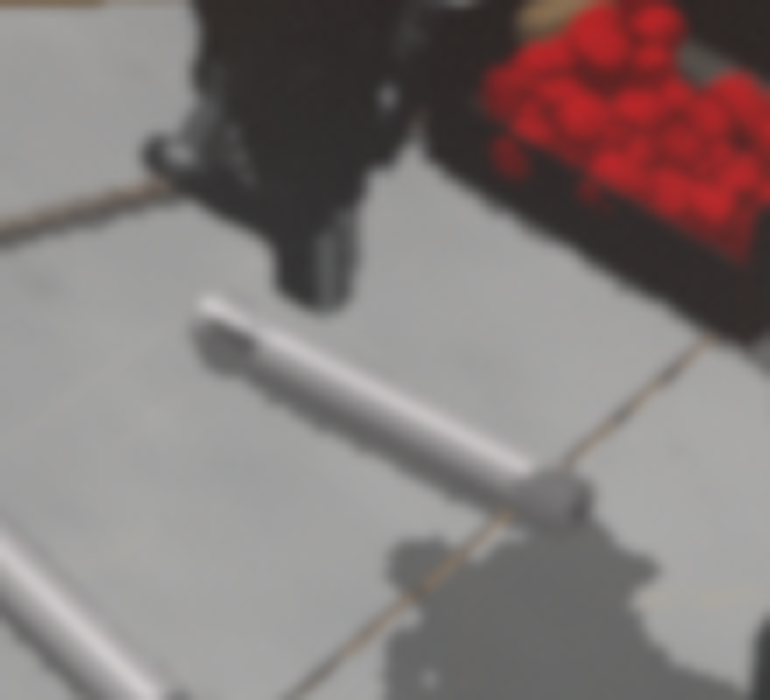

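View pics/t3.png

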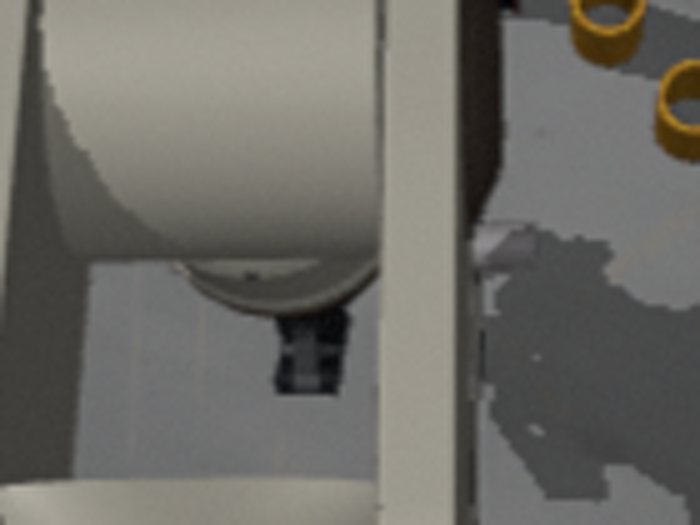

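The scene view shows the shut fingers just above and beyond the bolt at about (320,300) in the crop, so the way down is clear. The arm blocks the top view.

Request:
{"op": "move_arm", "data": {
  "motion": [
    [0.02,0.01,0.003,-0.015,0,0,0],
    [0.02,0.004,0,0,0,0,0],
    [0.004,0,0,0,0,0,0],
    [0,0,0,0,0,0,0],
    [0,0,0,0,0,0,0]
  ]
}}

```text
time_s: 2.12
tcp_pos: [0.5819, 0.1006, 0.0414]
eef_rot: [0.51, 0.495, 0.506, -0.489]
ft_force: [-0.3, -0.4, 0.2]
gripper_width: -0.0001
```

Run:
```python
from h import *
go(np.array([.583,.095,.024]),.025,1)
```

```text
t 2.1167 tcp [0.5819 0.1006 0.0414] F [-0.3  -0.35  0.22] w -0.0001
rot (tool) [ 0.0071 -0.0016 -0.0111]
shift in current tool [0.0174 0.0007 0.0056]  after turn [0.0174 0.0009 0.0056]
```

Request:
{"op": "move_arm", "data": {
  "motion": [
    [0.008,0,0.0055,0.007,0,-0.01,0],
    [0.006,0,0,0,0,0,0],
    [0.003,0,0,0,0,0,0],
    [0.002,0,0,0,0,0,0],
    [0,0,0,0,0,0,0]
  ]
}}

```text
time_s: 2.53
tcp_pos: [0.5829, 0.0957, 0.0247]
eef_rot: [0.507, 0.495, 0.506, -0.492]
ft_force: [0.1, -0.2, 0.2]
gripper_width: -0.0002
```

Run:
```python
from h import *
go(np.array([.583,.095,.022]),.025,1)
```

```text
t 2.5333 tcp [0.5829 0.0957 0.0247] F [ 0.1  -0.21  0.18] w -0.0002
rot (tool) [ 0.0007 -0.0017 -0.0051]
shift in current tool [0.0027 0.0001 0.0007]  after turn [0.0027 0.0001 0.0007]
```

Request:
{"op": "move_arm", "data": {
  "motion": [
    [0.0015,0,0,0,0,0,0],
    [0.0015,0,0,0,0,0,0],
    [0,0,0,0,0,0,0]
  ]
}}

```text
time_s: 2.78
tcp_pos: [0.5829, 0.0957, 0.0217]
eef_rot: [0.507, 0.495, 0.505, -0.492]
ft_force: [-0.2, -0.0, -1.1]
gripper_width: -0.0001
```

Request:
{"op": "move_arm", "data": {
  "motion": [
    [0.001,0,0,0,0,0,0],
    [0,0,0,0,0,0,0]
  ]
}}

```text
time_s: 2.95
tcp_pos: [0.583, 0.0957, 0.0207]
eef_rot: [0.507, 0.495, 0.505, -0.492]
ft_force: [-0.6, -0.7, -0.7]
gripper_width: 0.0001
```

Request:
{"op": "move_arm", "data": {
  "motion": [
    [0.001,0,0,0,0,0,0],
    [0.0005,0,0,0,0,0,0]
  ]
}}

```text
time_s: 3.12
tcp_pos: [0.5831, 0.0957, 0.0192]
eef_rot: [0.507, 0.495, 0.505, -0.492]
ft_force: [-1.0, 0.2, 1.0]
gripper_width: -0.0001
```

Run:
```python
from h import *
go(np.array([.583,.095,.022]),.025,1)
c=cam("top");save(c,"t4.png",(180,130,320,235),5)
c=cam("scene");save(c,"s4.png",(205,135,315,235),7)
```

```text
t 3.1167 tcp [0.5831 0.0957 0.0192] F [-1.03  0.16  0.99] w -0.0001
rot (tool) [ 0.0005 -0.0018 -0.0056]
shift in current tool [-0.0028 -0.0001  0.0007]  after turn [-0.0028 -0.0001  0.0007]
```

View pics/s4.png

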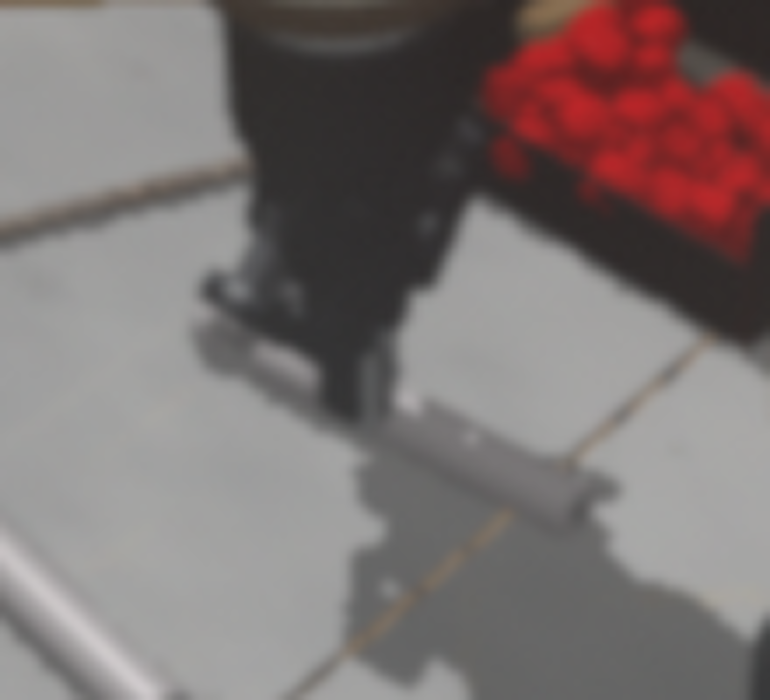

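View pics/t4.png

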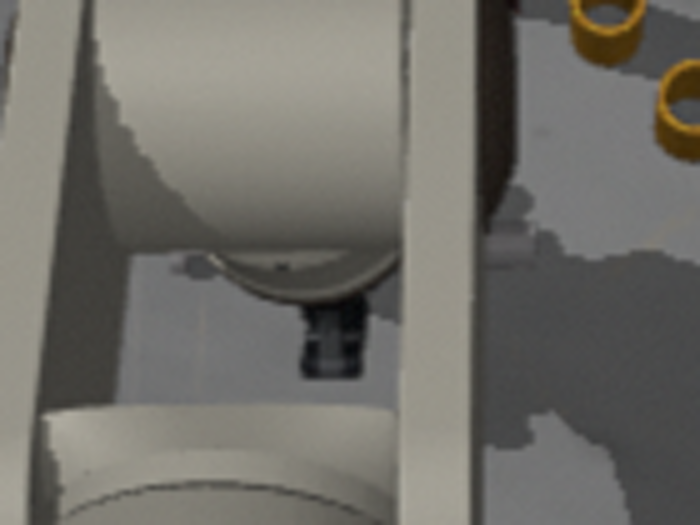

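Request:
{"op": "move_arm", "data": {
  "motion": [
    [-0.006,0,0,0,0,0,0],
    [0,0.007,0,0,0,0,0],
    [0.002,0,0,0,0,0,0],
    [0.0015,0,0,0,0,0,0],
    [0,0,0,0,0,0,0]
  ]
}}

```text
time_s: 3.63
tcp_pos: [0.5913, 0.0959, 0.0227]
eef_rot: [0.508, 0.496, 0.505, -0.491]
ft_force: [0.3, -0.8, 0.1]
gripper_width: 0.0001
```

Request:
{"op": "move_arm", "data": {
  "motion": [
    [0.001,0,0,0,0,0,0],
    [0,0,0,0,0,0,0]
  ]
}}

```text
time_s: 3.8
tcp_pos: [0.5918, 0.0959, 0.0219]
eef_rot: [0.508, 0.496, 0.505, -0.491]
ft_force: [-0.2, 0.0, 2.4]
gripper_width: 0.0001
```

Contact: 2.4 N at z = 21.9 mm. I'll press slightly and drag.

Request:
{"op": "move_arm", "data": {
  "motion": [
    [0.0005,0,0,0,0,0,0],
    [0,0,0,0,0,0,0]
  ]
}}

```text
time_s: 3.97
tcp_pos: [0.5923, 0.0959, 0.022]
eef_rot: [0.508, 0.496, 0.505, -0.491]
ft_force: [0.1, -0.5, 1.2]
gripper_width: -0.0
```

Request:
{"op": "move_arm", "data": {
  "motion": [
    [0.0004,0.003,0,0,0,0,0],
    [0.0004,0.003,0,0,0,0,0],
    [0.0004,0.003,0,0,0,0,0]
  ]
}}

```text
time_s: 4.22
tcp_pos: [0.6022, 0.0962, 0.0219]
eef_rot: [0.509, 0.497, 0.504, -0.49]
ft_force: [-0.4, -0.7, 7.8]
gripper_width: 0.0004
```

Request:
{"op": "move_arm", "data": {
  "motion": [
    [0.0002,0.003,0,-0.004,0,0,0],
    [0.0002,0.003,0,-0.004,0,0,0],
    [0,0,0,0,0,0,0]
  ]
}}

```text
time_s: 4.47
tcp_pos: [0.6097, 0.0965, 0.022]
eef_rot: [0.511, 0.495, 0.506, -0.488]
ft_force: [0.3, 0.1, 3.3]
gripper_width: -0.0001
```

Run:
```python
from h import *
go(np.array([.583,.095,.022]),.025,1)
c=cam("top");save(c,"t5.png",(180,130,320,235),5)
c=cam("scene");save(c,"s5.png",(205,135,315,235),7)
```

```text
t 4.4667 tcp [0.6097 0.0965 0.022 ] F [0.27 0.11 3.3 ] w -0.0001
rot (tool) [ 0.009  -0.0019 -0.0123]
shift in current tool [-0.0003 -0.0267  0.0006]  after turn [-0.     -0.0267  0.0008]
```

View pics/s5.png

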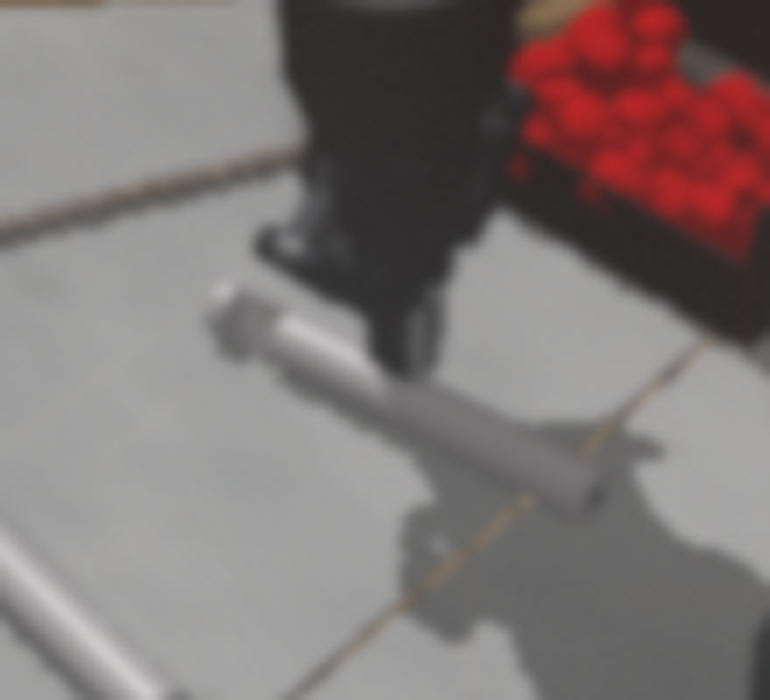

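View pics/t5.png

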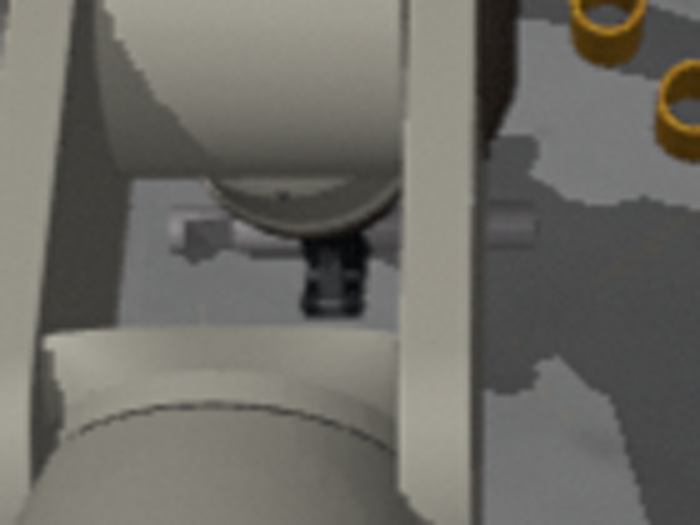

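Rolling works: the notch now faces about 45° further up and shows at (240,320) in the scene crop. I'll make a second stroke.

Request:
{"op": "move_arm", "data": {
  "motion": [
    [-0.008,0,0,0.008,0,-0.01,0],
    [0,-0.013,0,0,0,0,0],
    [0.004,0,0,0,0,0,0],
    [0.002,0,0,0,0,0,0],
    [0,0,0,0,0,0,0]
  ]
}}

```text
time_s: 4.98
tcp_pos: [0.5945, 0.096, 0.0221]
eef_rot: [0.505, 0.494, 0.507, -0.494]
ft_force: [-0.6, -0.4, -0.4]
gripper_width: -0.0001
```

Request:
{"op": "move_arm", "data": {
  "motion": [
    [0,0.002,0,0,0,0,0],
    [0.0006,0,0,0,0,0,0],
    [0.0005,0,0,0,0,0,0]
  ]
}}

```text
time_s: 5.23
tcp_pos: [0.5978, 0.0961, 0.0214]
eef_rot: [0.506, 0.494, 0.507, -0.493]
ft_force: [-0.1, -0.7, 11.6]
gripper_width: 0.0003
```

Request:
{"op": "move_arm", "data": {
  "motion": [
    [0.0001,0.003,0,-0.002,0,0,0],
    [0.0002,0.003,0,-0.002,0,0,0],
    [0.0002,0.003,0,-0.002,0,0,0],
    [0.0002,0.003,0,-0.002,0,0,0]
  ]
}}

```text
time_s: 5.57
tcp_pos: [0.612, 0.0965, 0.0219]
eef_rot: [0.508, 0.493, 0.508, -0.491]
ft_force: [-0.8, 0.1, 6.5]
gripper_width: -0.0002
```

Request:
{"op": "move_arm", "data": {
  "motion": [
    [0.0002,0.003,0,-0.002,0,0,0],
    [0.0002,0.003,0,-0.002,0,0,0],
    [0.0001,0.002,0,-0.002,0,0,0]
  ]
}}

```text
time_s: 5.82
tcp_pos: [0.6219, 0.0968, 0.022]
eef_rot: [0.51, 0.491, 0.509, -0.489]
ft_force: [-0.8, 0.6, 5.3]
gripper_width: 0.0001
```

Run:
```python
from h import *
go(np.array([.583,.095,.022]),.025,1)
c=cam("top");save(c,"t6.png",(180,130,320,235),5)
c=cam("scene");save(c,"s6.png",(205,135,315,235),7)
```

```text
t 5.8167 tcp [0.6219 0.0968 0.022 ] F [-0.8   0.56  5.27] w 0.0001
rot (tool) [ 0.015  -0.0017 -0.0036]
shift in current tool [-0.0002 -0.0389  0.0002]  after turn [-0.     -0.0389  0.0008]
```

View pics/s6.png

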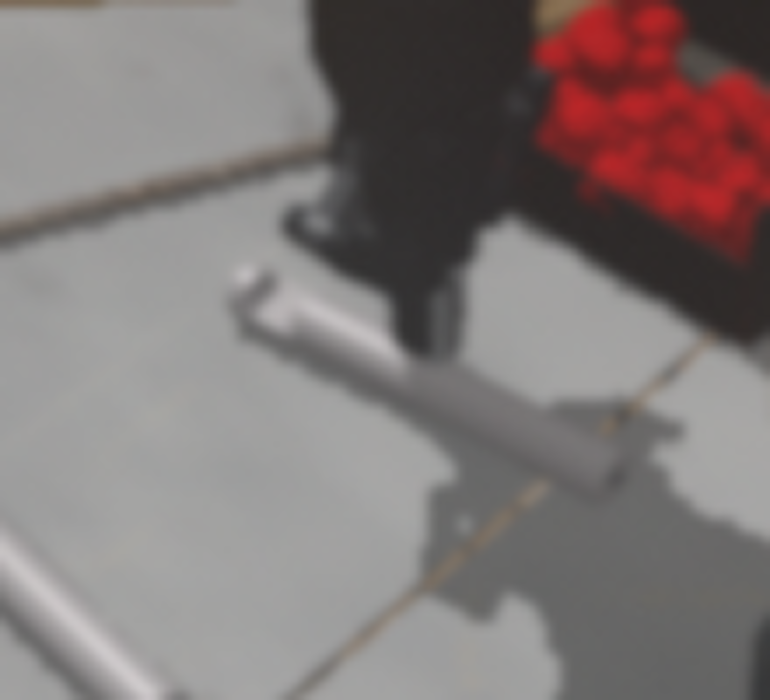

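View pics/t6.png

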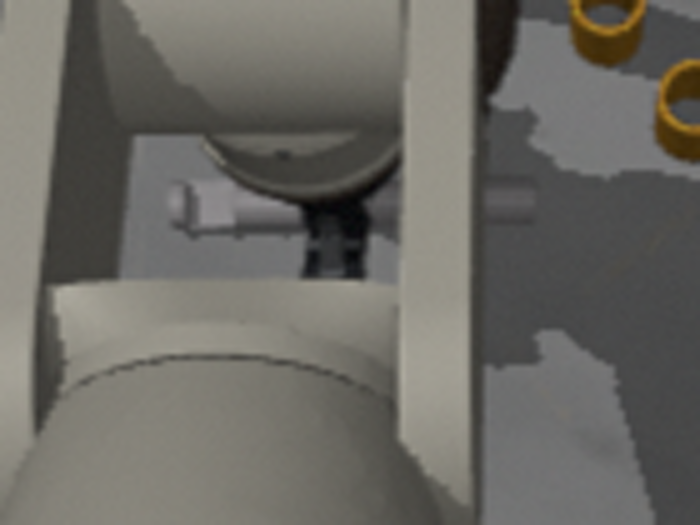

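Request:
{"op": "move_arm", "data": {
  "motion": [
    [0.0001,0.002,0,-0.002,0,0,0],
    [0,0,0,0,0,0,0],
    [-0.01,0,0,0,0,0,0],
    [-0.02,0,0,0,0,0,0.6],
    [-0.02,-0.02,0,0,0,0,0.6],
    [0,-0.04,0,0,0,0,0.6],
    [0,-0.04,0,0,0,0,0.6],
    [0,-0.04,0,0,0,0,0.6],
    [0,0,0,0,0,0,0.6]
  ]
}}

```text
time_s: 6.67
tcp_pos: [0.4766, 0.0904, 0.0731]
eef_rot: [0.509, 0.489, 0.511, -0.49]
ft_force: [-0.0, -1.3, 0.4]
gripper_width: 0.0509
```

Run:
```python
from h import *
import pickle
go(np.array([.583,.095,.022]),.025,1)
c=cam("top");save(c,"t7.png",(190,130,310,210),6.5);pickle.dump(c,open("top7.pkl","wb"))
c=cam("scene");save(c,"s7.png",(225,155,305,225),9);pickle.dump(c,open("scene7.pkl","wb"))
```

```text
t 6.6667 tcp [0.4766 0.0904 0.0731] F [-0.03 -1.26  0.36] w 0.0509
rot (tool) [ 0.0163 -0.0015  0.0023]
shift in current tool [ 5.080e-02  1.066e-01 -1.000e-04]  after turn [ 0.0511  0.1065 -0.0019]
```

View pics/s7.png

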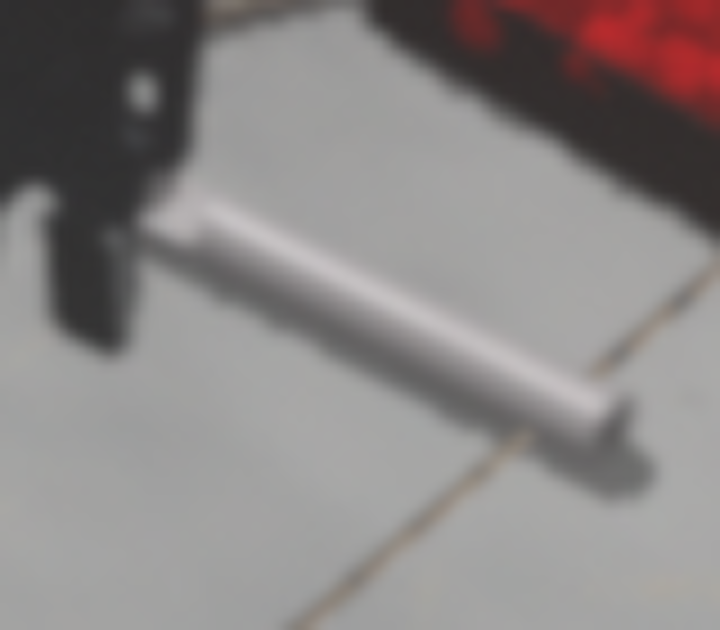

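View pics/t7.png

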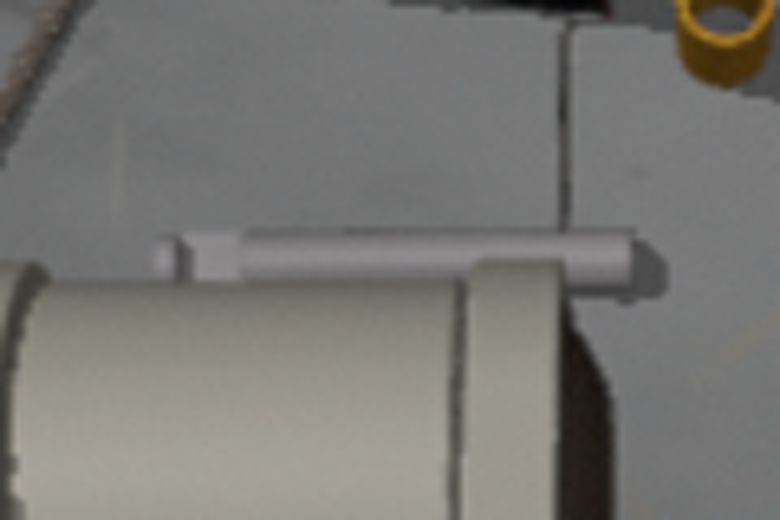

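Run:
```python
from h import *
import pickle
f=lambda a,ox,oy,s:((a[0]+.5)/s-.5+ox,(a[1]+.5)/s-.5+oy)
T=pickle.load(open("top7.pkl","rb"));S=pickle.load(open("scene7.pkl","rb"))
for a in[(153,259),(632,264),(600,231),(600,297),(243,255),(180,255)]: print(a,ptz(T,*f(a,190,130,6.5),0.011).round(4))
T0=pickle.load(open("top0.pkl","rb"))
# upper-edge rows of bolt before/after at several columns via gradient
for a in[(696,200),(696,266),(500,200),(500,268)]: print("before",a,ptz(T0,*f(a,200,150,8),0.011).round(4))
P,u,v=cloud(T,(220,160,228,176))
m=P[:,2]>.005;Q=P[m&(P[:,0]<.632)]
print(np.c_[Q,u[m&(P[:,0]<.632)],v[m&(P[:,0]<.632)]].round(4)[:60].tolist())
A=np.c_[Q[:,0],np.ones(len(Q))]; print(np.degrees(np.arctan(np.linalg.lstsq(A,Q[:,2],rcond=None)[0][0])),len(Q))
```

```text
(153, 259) [0.6149 0.1827 0.011 ]
(632, 264) [0.6165 0.011  0.011 ]
(600, 231) [0.6283 0.0227 0.011 ]
(600, 297) [0.6043 0.0221 0.011 ]
(243, 255) [0.617  0.1504 0.011 ]
(180, 255) [0.6166 0.1731 0.011 ]
before (696, 200) [0.6062 0.0113 0.011 ]
before (696, 266) [0.5867 0.0108 0.011 ]
before (500, 200) [0.605  0.0682 0.011 ]
before (500, 268) [0.585  0.0676 0.011 ]
[[0.6232, 0.1669, 0.0118, 220.0, 166.0], [0.623, 0.1643, 0.0132, 221.0, 166.0], [0.6232, 0.1621, 0.0123, 222.0, 166.0], [0.6231, 0.1596, 0.0131, 223.0, 166.0], [0.6233, 0.1574, 0.0122, 224.0, 166.0], [0.6236, 0.1552, 0.0113, 225.0, 166.0], [0.6229, 0.1525, 0.0144, 226.0, 166.0], [0.6221, 0.1496, 0.0183, 227.0, 166.0], [0.6209, 0.1668, 0.0117, 220.0, 167.0], [0.6211, 0.1646, 0.0109, 221.0, 167.0], [0.6209, 0.1621, 0.0118, 222.0, 167.0], [0.6204, 0.1594, 0.0142, 223.0, 167.0], [0.621, 0.1574, 0.0119, 224.0, 167.0], [0.6199, 0.1543, 0.0169, 225.0, 167.0], [0.621, 0.1526, 0.0125, 226.0, 167.0], [0.6191, 0.1491, 0.021, 227.0, 167.0], [0.6177, 0.1661, 0.0153, 220.0, 168.0], [0.6183, 0.1642, 0.0126, 221.0, 168.0], [0.6197, 0.1628
[... 972 characters left out ...]
0], [0.6121, 0.1598, 0.009, 223.0, 171.0], [0.6117, 0.1571, 0.0111, 224.0, 171.0], [0.6123, 0.1552, 0.0084, 225.0, 171.0], [0.6117, 0.1524, 0.0116, 226.0, 171.0], [0.61, 0.1489, 0.0197, 227.0, 171.0], [0.6089, 0.1662, 0.0123, 220.0, 172.0], [0.6084, 0.1635, 0.0147, 221.0, 172.0], [0.6089, 0.1615, 0.0127, 222.0, 172.0], [0.6092, 0.1593, 0.0114, 223.0, 172.0], [0.6092, 0.1569, 0.0117, 224.0, 172.0], [0.6091, 0.1545, 0.0124, 225.0, 172.0], [0.6098, 0.1526, 0.0093, 226.0, 172.0], [0.6067, 0.1482, 0.024, 227.0, 172.0], [0.5234, 0.1034, 0.4126, 220.0, 173.0], [0.5237, 0.1021, 0.4111, 221.0, 173.0], [0.5236, 0.1006, 0.4117, 222.0, 173.0], [0.5235, 0.099, 0.4124, 223.0, 173.0]]
-76.67174416690983 80
```

The notch floor is level: depth is about 12 mm across x = 609–623 mm, where it should be 13. The bolt centre is at about (0.616, 0.096). Next is the grasp.

Request:
{"op": "move_arm", "data": {
  "motion": [
    [0,0.035,0,0,0,0,0.6],
    [0,0.035,0,0,0,0,0.6],
    [0,0.035,0,0,0,0,0.6],
    [0,0.025,0,0,0,0,0.6],
    [0,0,0,0,0,0,0.6],
    [0,0,0,0,0,0,0.6]
  ]
}}

```text
time_s: 7.27
tcp_pos: [0.6221, 0.0958, 0.0763]
eef_rot: [0.511, 0.492, 0.509, -0.488]
ft_force: [-0.8, -0.2, -0.1]
gripper_width: 0.0513
```

Run:
```python
from h import *
go(np.array([.616,.090,.004]),.015,1)
```

```text
t 7.2667 tcp [0.6221 0.0958 0.0763] F [-0.76 -0.22 -0.11] w 0.0513
rot (tool) [ 0.0252 -0.0013 -0.0064]
shift in current tool [ 0.0722 -0.0068  0.0056]  after turn [ 0.0723 -0.0062  0.0057]
```

Request:
{"op": "move_arm", "data": {
  "motion": [
    [0.005,-0.006,0.0055,0.025,-0.001,-0.006,0.6],
    [0.02,0,0,0,0,0,0.6],
    [0.015,0,0,0,0,0,0.6],
    [0,0,0,0,0,0,0.6],
    [0,0,0,0,0,0,0.6]
  ]
}}

```text
time_s: 7.68
tcp_pos: [0.6141, 0.0885, 0.0343]
eef_rot: [0.502, 0.497, 0.503, -0.498]
ft_force: [-0.5, 0.2, 0.7]
gripper_width: 0.0511
```

Run:
```python
from h import *
go(np.array([.616,.090,.004]),.015,1)
```

```text
t 7.6833 tcp [0.6141 0.0885 0.0343] F [-0.51  0.21  0.72] w 0.0511
rot (tool) [-0.0064  0.0002  0.0021]
shift in current tool [ 0.0303  0.0019 -0.0015]  after turn [ 0.0303  0.0019 -0.0015]
```

Request:
{"op": "move_arm", "data": {
  "motion": [
    [0.014,0.002,-0.001,-0.006,0,0.002,0.6],
    [0.01,0,0,0,0,0,0.6],
    [0.003,0,0,0,0,0,0.6],
    [0,0,0,0,0,0,0.6],
    [0,0,0,0,0,0,0.6]
  ]
}}

```text
time_s: 8.1
tcp_pos: [0.6156, 0.0889, 0.0099]
eef_rot: [0.504, 0.497, 0.502, -0.496]
ft_force: [-0.1, -0.3, 0.4]
gripper_width: 0.0512
```

Run:
```python
from h import *
go(np.array([.616,.090,.004]),.015,1)
c=cam("scene");save(c,"s8.png",(205,135,315,235),7)
```

```text
t 8.1 tcp [0.6156 0.0889 0.0099] F [-0.05 -0.3   0.43] w 0.0512
rot (tool) [-0.0026  0.0004 -0.0021]
shift in current tool [ 0.0059  0.0004 -0.0011]  after turn [ 0.0059  0.0004 -0.0011]
```

View pics/s8.png

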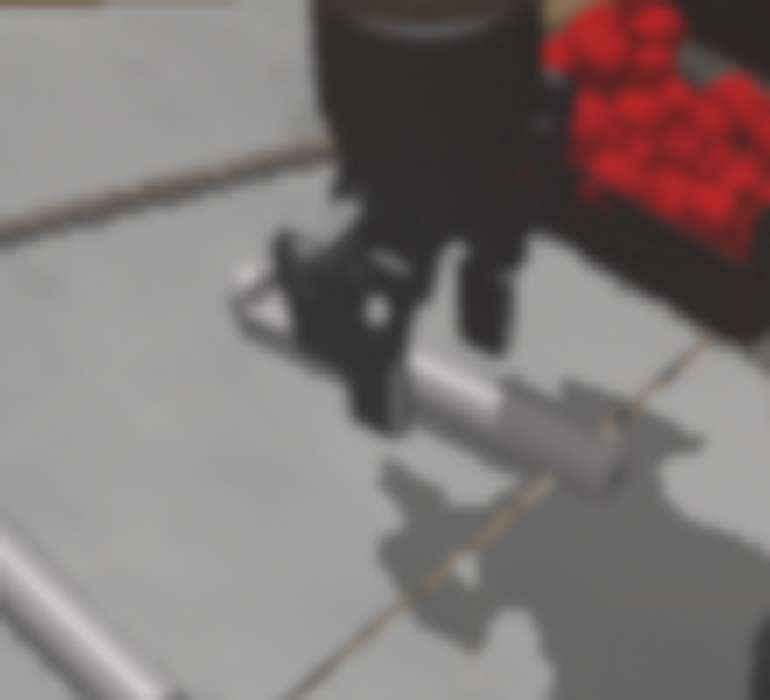

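Request:
{"op": "move_arm", "data": {
  "motion": [
    [0.005,0.0005,-0.001,0,0,-0.002,0.45],
    [0,0,0,0,0,0,0.4],
    [0,0,0,0,0,0,0.35],
    [0,0,0,0,0,0,0.3],
    [0,0,0,0,0,0,0.2],
    [0,0,0,0,0,0,0.1],
    [0,0,0,0,0,0,0.1],
    [0,0,0,0,0,0,0.1]
  ],
  "force": 60
}}

```text
time_s: 8.82
tcp_pos: [0.6173, 0.0901, 0.0066]
eef_rot: [0.504, 0.498, 0.502, -0.496]
ft_force: [0.8, 0.5, -0.8]
gripper_width: 0.0197
```

Run:
```python
from h import *
go(np.array([.616,.090,.004]),.015,1)
c=cam("scene");save(c,"s9.png",(205,135,315,235),7)
c=cam("top");save(c,"t9.png",(190,130,310,210),6.5)
```

```text
t 8.8167 tcp [0.6173 0.0901 0.0066] F [ 0.83  0.55 -0.78] w 0.0197
rot (tool) [-0.0026  0.0005 -0.003 ]
shift in current tool [ 0.0026 -0.0013  0.0001]  after turn [ 0.0026 -0.0013  0.0001]
```

View pics/s9.png

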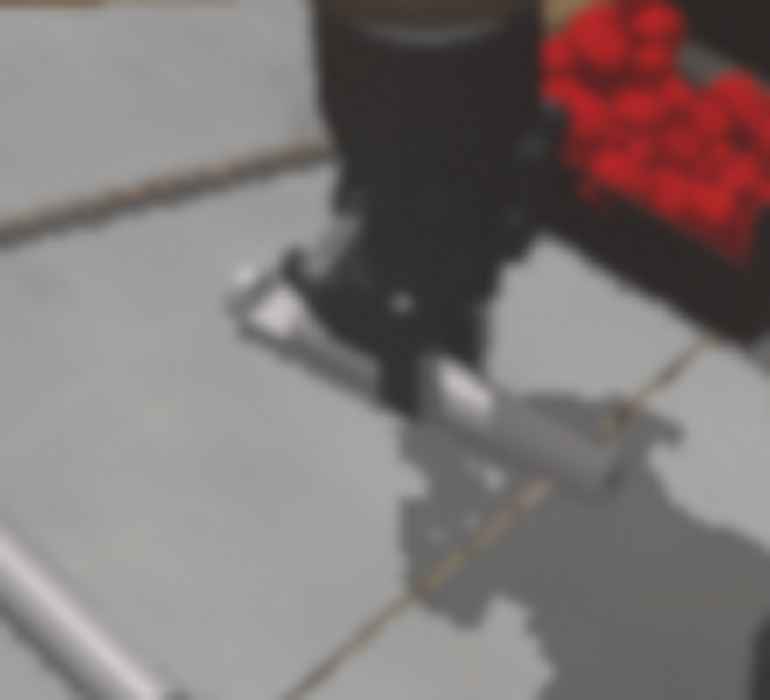

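View pics/t9.png

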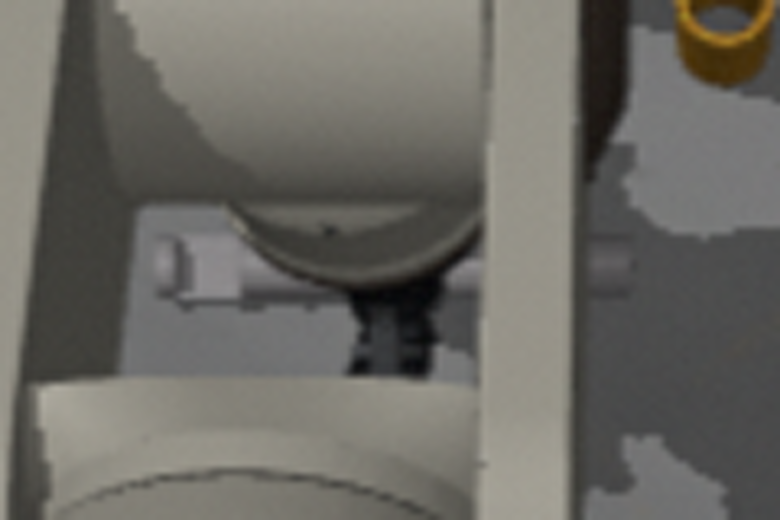

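The grip reads 19.7 mm, below the 22 mm diameter, so the pads may be holding above the axis. I'll reopen, go deeper and close again.

Request:
{"op": "move_arm", "data": {
  "motion": [
    [0,0,0,0,0,0,0.4],
    [0,-0.001,0,0,0,0,0.4],
    [0.003,0,0,0,0,0,0.4],
    [0.001,0,0,0,0,0,0.4],
    [0,0,0,0,0,0,0.4]
  ]
}}

```text
time_s: 9.33
tcp_pos: [0.616, 0.09, 0.0022]
eef_rot: [0.504, 0.497, 0.502, -0.496]
ft_force: [-0.5, 0.7, -0.2]
gripper_width: 0.0341
```

Request:
{"op": "move_arm", "data": {
  "motion": [
    [0.001,0,0,0,0,0,0.35],
    [0,0,0,0,0,0,0.3],
    [0,0,0,0,0,0,0.25],
    [0,0,0,0,0,0,0.15],
    [0,0,0,0,0,0,0.1],
    [0,0,0,0,0,0,0.1],
    [0,0,0,0,0,0,0.1]
  ],
  "force": 60
}}

```text
time_s: 9.92
tcp_pos: [0.6161, 0.09, 0.0012]
eef_rot: [0.504, 0.498, 0.502, -0.496]
ft_force: [-0.7, -0.4, -0.2]
gripper_width: 0.0201
```

Request:
{"op": "move_arm", "data": {
  "motion": [
    [-0.006,0,0,0,0,0,0.1],
    [-0.004,0,0,0,0,0,0.1],
    [0,0,0,0,0,0,0.1]
  ]
}}

```text
time_s: 10.17
tcp_pos: [0.6151, 0.09, 0.011]
eef_rot: [0.503, 0.497, 0.503, -0.497]
ft_force: [-0.1, -0.7, -4.4]
gripper_width: 0.0196
```

Run:
```python
from h import *
go(np.array([.616,.090,.2]),.015,1)
c=cam("scene");save(c,"s10.png",(205,135,315,235),7)
c=cam("top");save(c,"t10.png",(190,130,310,210),6.5)
P,u,v=cloud(c,(220,160,226,180)); m=(P[:,2]>.005)&(P[:,2]<.06); Q=P[m]; print(Q[::3].round(4).tolist())
```

```text
t 10.1667 tcp [0.6151 0.09   0.011 ] F [-0.14 -0.74 -4.4 ] w 0.0196
rot (tool) [-0.0027  0.0004 -0.0003]
shift in current tool [-1.89e-01  9.00e-04  1.00e-04]  after turn [-0.189   0.0009  0.    ]
[[0.6204, 0.1648, 0.0247], [0.6207, 0.158, 0.0237], [0.6185, 0.1651, 0.0225], [0.6187, 0.1582, 0.0222], [0.6159, 0.1648, 0.0238], [0.6158, 0.1577, 0.0246], [0.6142, 0.1652, 0.0206], [0.6135, 0.1577, 0.0242], [0.6121, 0.1653, 0.0194], [0.6107, 0.1572, 0.0266], [0.6099, 0.1653, 0.0186], [0.6099, 0.1583, 0.0191], [0.6072, 0.165, 0.0201], [0.6066, 0.1574, 0.0239], [0.6046, 0.1623, 0.0216], [0.6056, 0.1559, 0.0177], [0.6028, 0.1626, 0.0191], [0.6029, 0.1557, 0.019], [0.6005, 0.1626, 0.0186], [0.6002, 0.1553, 0.0208]]
```

View pics/s10.png

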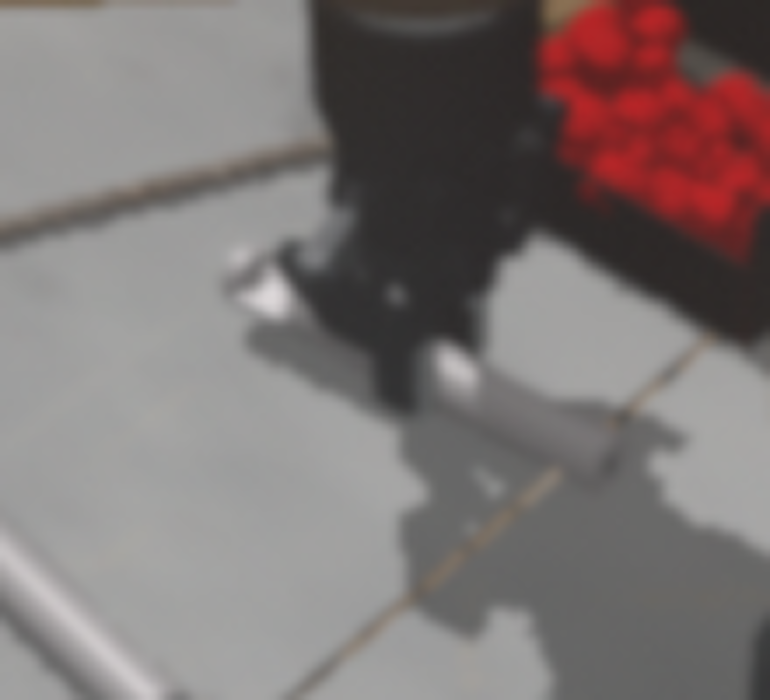

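View pics/t10.png

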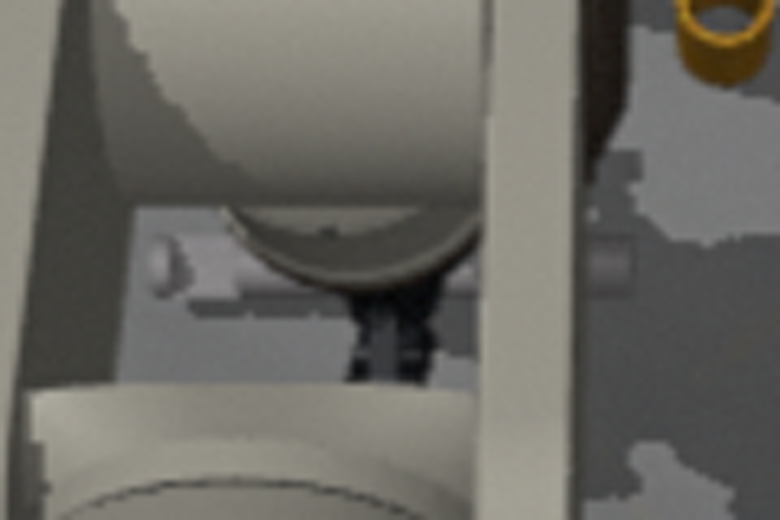

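Lifted, with −4.4 N matching the bolt's weight. I'll raise it and check the notch angle more closely.

Request:
{"op": "move_arm", "data": {
  "motion": [
    [-0.02,0,0,0,0,0,0.1],
    [-0.03,0,0,0,0,0,0.1],
    [-0.03,0,0,0,0,0,0.1],
    [-0.03,0,0,0,0,0,0.1],
    [-0.03,0,0,0,0,0,0.1],
    [-0.03,0,0,0,0,0,0.1],
    [-0.01,0,0,0,0,0,0.1],
    [0,0,0,0,0,0,0.1]
  ]
}}

```text
time_s: 10.93
tcp_pos: [0.6125, 0.09, 0.1937]
eef_rot: [0.501, 0.495, 0.505, -0.499]
ft_force: [0.0, -0.2, -5.8]
gripper_width: 0.0196
```

Run:
```python
from h import *
go(np.array([.514,-.189,.2]),-.03,1)
import pickle
c=cam("scene");save(c,"s11.png",(170,60,330,180),5);pickle.dump(c,open("scene11.pkl","wb"))
c=cam("top");save(c,"t11.png",(180,130,310,220),6);pickle.dump(c,open("top11.pkl","wb"))
```

```text
t 10.9333 tcp [0.6125 0.09   0.1937] F [ 0.03 -0.18 -5.79] w 0.0196
rot (tool) [0.0421 0.0006 0.0087]
shift in current tool [-0.0053 -0.102   0.2778]  after turn [-0.0063 -0.0901  0.2818]
```

View pics/s11.png

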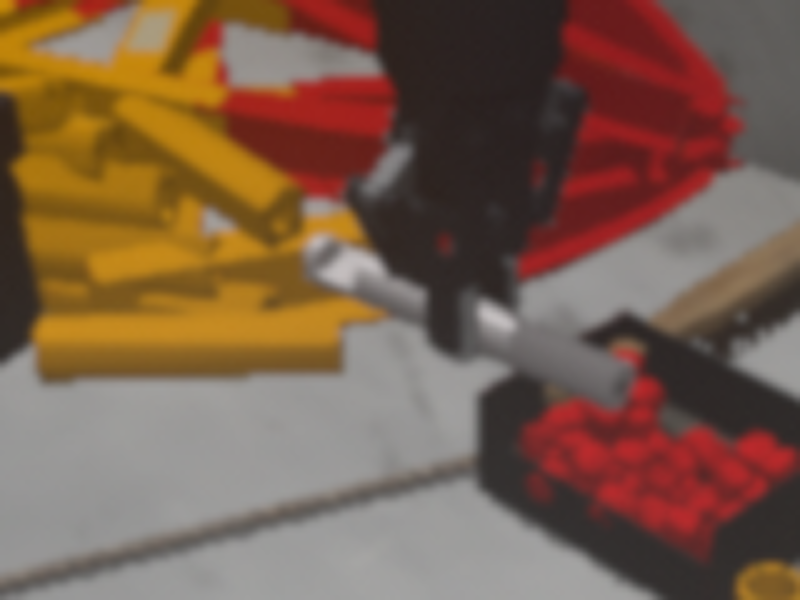

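View pics/t11.png

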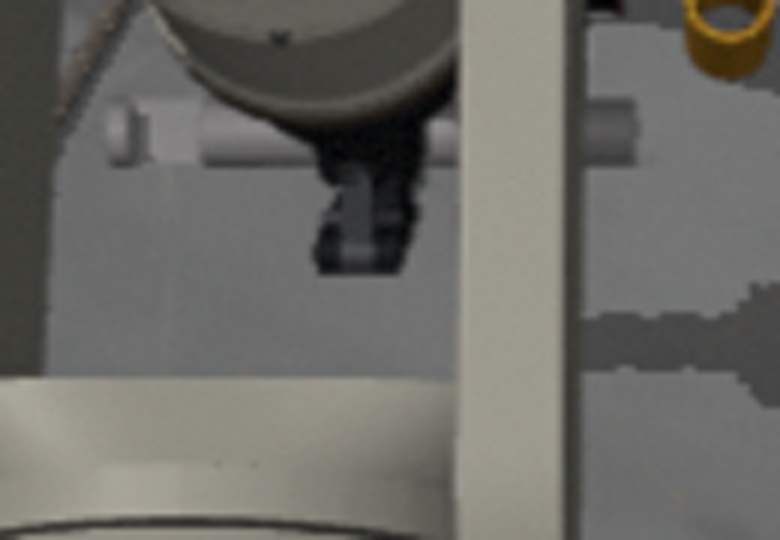

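Run:
```python
from h import *
import pickle
T=pickle.load(open("top11.pkl","rb"));S=pickle.load(open("scene11.pkl","rb"))
f=lambda a,ox,oy,s:((a[0]+.5)/s-.5+ox,(a[1]+.5)/s-.5+oy)
for a in[(105,133),(637,133),(250,100),(250,166)]: print(a,ptz(T,*f(a,180,130,6),0.2035).round(4))
for nm,c,b in(("bar",T,(216,146,228,159)),("floor",T,(205,145,213,160)),):
    P,u,v=cloud(c,b); m=(P[:,2]>.17)&(P[:,2]<.25); Q=P[m]; print(nm,len(Q),Q.min(0).round(4),Q.max(0).round(4))
    for r in np.unique(v[m]):
        q=P[m&(v==r)]; print(r,q.mean(0).round(4),len(q))
f2=lambda a:f(a,170,60,5)
for a in[(320,240),(620,390),(350,265)]: print("scene",a,pt(S,*f2(a)).round(4))
```

```text
(105, 133) [0.6079 0.1825 0.2035]
(637, 133) [0.6111 0.0106 0.2035]
(250, 100) [0.6197 0.1359 0.2035]
(250, 166) [0.5979 0.135  0.2035]
bar 104 [0.5979 0.1228 0.2005] [0.6201 0.1462 0.2157]
146 [0.6201 0.1462 0.2033] 1
147 [0.6161 0.1439 0.2109] 2
148 [0.6139 0.1417 0.2117] 4
149 [0.6118 0.1396 0.2127] 6
150 [0.6098 0.1366 0.2129] 9
151 [0.608  0.1356 0.2122] 10
152 [0.6063 0.1338 0.2113] 12
153 [0.6045 0.1338 0.2106] 12
154 [0.6027 0.1338 0.2099] 12
155 [0.6011 0.134  0.2084] 12
156 [0.5995 0.1341 0.2071] 12
157 [0.5986 0.1347 0.2028] 12
floor 96 [0.5979 0.1531 0.1988] [0.62   0.1675 0.2087]
146 [0.6194 0.1605 0.2049] 8
147 [0.6171 0.1602 0.2061] 8
148 [0.6153 0.1603 0.2052] 8
149 [0.6132 0.1601 0.2057] 8
150 [0.6116 0.1603 0.2041] 8
151 [0.6097 0.1603 0.2038] 8
152 [0.608  0.1604 0.2029] 8
153 [0.6058 0.1601 0.2037] 8
154 [0.6039 0.1601 0.2031] 8
155 [0.6021 0.1602 0.2024] 8
156 [0.6002 0.1601 0.2023] 8
157 [0.5985 0.1603 0.2009] 8
scene (320, 240) [0.6094 0.1756 0.2145]
scene (620, 390) [0.6117 0.0085 0.2041]
scene (350, 265) [0.6142 0.1625 0.2045]
```

The bolt is gripped with its notch about 13° short of upright, leaning towards the robot. I'll tilt the tool by 0.17 rad to correct most of that, and carry the bolt over at height.

Request:
{"op": "move_arm", "data": {
  "motion": [
    [0,0,0.01,0.047,0,0,0.1],
    [-0.002,-0.01,0.03,0,0,0,0.1],
    [-0.002,-0.01,0.035,0,0,0,0.1],
    [-0.002,-0.01,0.035,0,0,0,0.1],
    [-0.002,-0.01,0.035,0,0,0,0.1],
    [0,-0.01,0.035,0,0,0,0.1],
    [0,-0.01,0.035,0,0,0,0.1],
    [0,-0.01,0.03,0,0,0,0.1],
    [0,-0.01,0.02,0,0,0,0.1],
    [0,0,0,0,0,-0.085,0.1],
    [0,0,0,0,0,-0.085,0.1],
    [0,0,0,0,0,0,0.1]
  ]
}}

```text
time_s: 12.03
tcp_pos: [0.508, -0.1812, 0.1695]
eef_rot: [-0.428, -0.453, -0.547, 0.559]
ft_force: [1.2, -0.6, -5.2]
gripper_width: 0.0199
```

```bash
cat >> h.py <<'E'
def go2(p,yaw,tilt):
    # desired bolt-axis grip point p (9.8mm behind TCP), tool yaw, tilt about tool z
    s,r,t=cur(); Rt=target(yaw,1)*R.from_rotvec([0,0,tilt])
    tp=np.array(p)+Rt.apply([.0098,0,0])
    b=t-r.apply([.0098,0,0])
    print("t",s["time_s"],"tcp",t.round(4),"axis pt",b.round(4),"F",s["ft_force"].round(2),"w",round(float(s["gripper_width"]),4))
    print("rot (tool)",(r.inv()*Rt).as_rotvec().round(4),"target tcp",tp.round(4))
    print("world shift",(tp-t).round(4),"tool shift after turn",Rt.inv().apply(tp-t).round(4))
E
python3 - <<'E'
from h import *
go2([.513,-.189,.2],-.035,-.17)
E
```

```text
t 12.0333 tcp [ 0.508  -0.1812  0.1695] axis pt [ 0.5102 -0.1813  0.179 ] F [ 1.16 -0.64 -5.19] w 0.0199
rot (tool) [-0.0003 -0.009   0.0555] target tcp [ 0.5113 -0.1889  0.1903]
world shift [ 0.0033 -0.0078  0.0209] tool shift after turn [-0.0212 -0.      0.0077]
```

Request:
{"op": "move_arm", "data": {
  "motion": [
    [0,0.001,0.0075,0,-0.009,0.03,0.1],
    [0,0,0,0,0,0,0.1],
    [0,0,0,0,0,0,0.1]
  ]
}}

```text
time_s: 12.28
tcp_pos: [0.508, -0.1876, 0.1625]
eef_rot: [-0.438, -0.458, -0.54, 0.553]
ft_force: [0.2, 0.4, -4.1]
gripper_width: 0.02
```

Run:
```python
from h import *
go2([.513,-.189,.1],-.035,-.20)
c=cam("scene");save(c,"s12.png",(250,120,410,320),3)
c=cam("top");save(c,"t12.png",(300,120,440,250),4.5)
```

```text
t 12.2833 tcp [ 0.508  -0.1876  0.1625] axis pt [ 0.5099 -0.1877  0.1721] F [ 0.22  0.37 -4.05] w 0.02
rot (tool) [ 0.0018 -0.0038 -0.0015] target tcp [ 0.5111 -0.1889  0.0904]
world shift [ 0.0031 -0.0013 -0.0721] tool shift after turn [0.07   0.0174 0.0012]
```

View pics/s12.png

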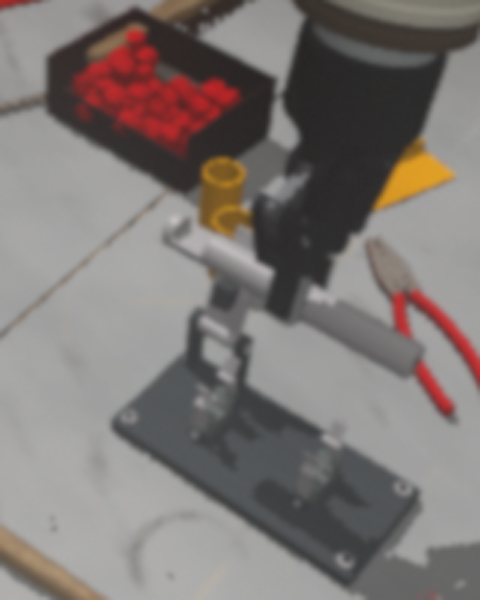

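View pics/t12.png

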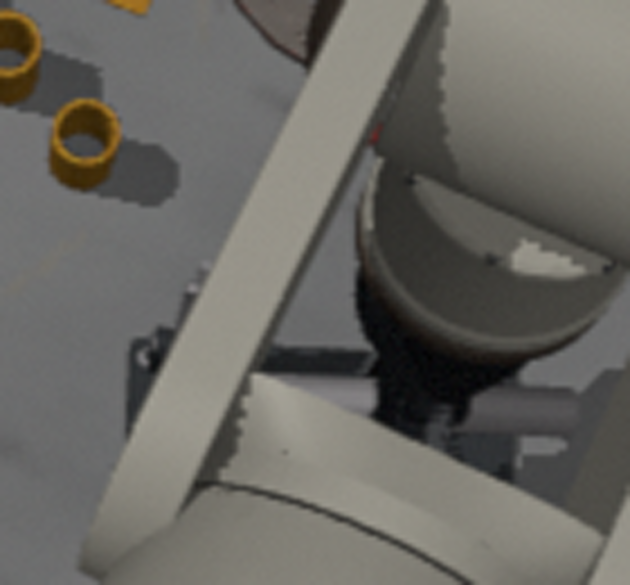

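Request:
{"op": "move_arm", "data": {
  "motion": [
    [0.015,0.004,0.001,0,-0.004,0,0.1],
    [0.015,0.004,0,0,0,0,0.1],
    [0.015,0.004,0,0,0,0,0.1],
    [0.015,0.004,0,0,0,0,0.1],
    [0,0,0,0,0,0,0.1],
    [0,0,0,0,0,0,0.1]
  ]
}}

```text
time_s: 12.88
tcp_pos: [0.5125, -0.1865, 0.1004]
eef_rot: [-0.441, -0.458, -0.539, 0.553]
ft_force: [0.3, -0.3, -3.7]
gripper_width: 0.0199
```

Run:
```python
from h import *
go2([.513,-.189,.08],-.035,-.20)
c=cam("scene");save(c,"s13.png",(260,140,400,320),3.3)
c=cam("top");save(c,"t13.png",(310,160,430,250),6)
```

```text
t 12.8833 tcp [ 0.5125 -0.1865  0.1004] axis pt [ 0.5143 -0.1866  0.11  ] F [ 0.32 -0.28 -3.72] w 0.0199
rot (tool) [ 0.0035  0.0012 -0.0065] target tcp [ 0.5111 -0.1889  0.0704]
world shift [-0.0014 -0.0024 -0.03  ] tool shift after turn [0.0296 0.0047 0.0024]
```

View pics/s13.png

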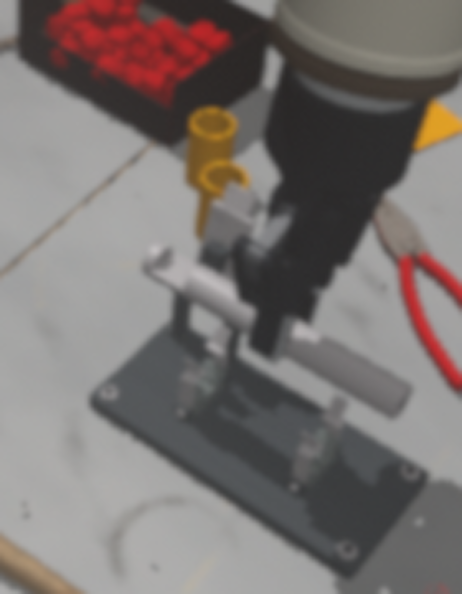

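View pics/t13.png

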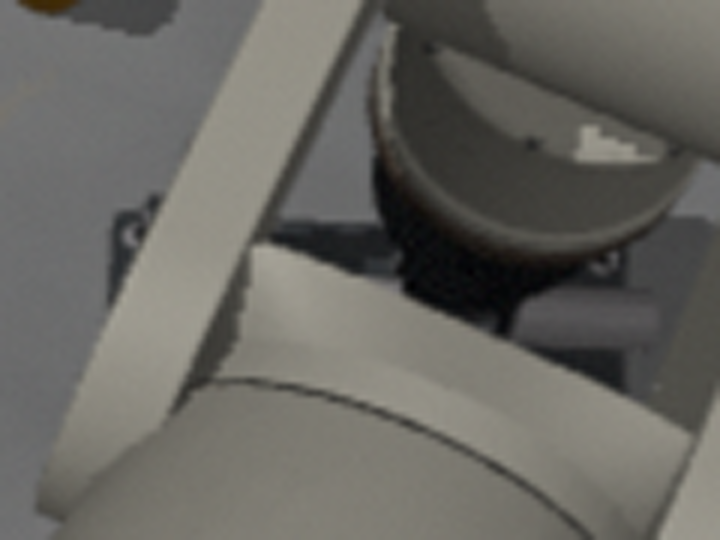

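Request:
{"op": "move_arm", "data": {
  "motion": [
    [0.015,0.002,0.0024,0.003,0.001,-0.006,0.1],
    [0.012,0.002,0,0,0,0,0.1],
    [0.003,0,0,0,0,0,0.1],
    [0,0,0,0,0,0,0.1],
    [0,0,0,0,0,0,0.1]
  ],
  "force": 90
}}

```text
time_s: 13.4
tcp_pos: [0.5111, -0.1896, 0.0695]
eef_rot: [-0.439, -0.458, -0.538, 0.555]
ft_force: [-0.1, 0.2, -4.8]
gripper_width: 0.019
```

Run:
```python
from h import *
go2([.513,-.189,.066],-.035,-.20)
c=cam("scene");save(c,"s14.png",(280,190,390,310),5)
```

```text
t 13.4 tcp [ 0.5111 -0.1896  0.0695] axis pt [ 0.513  -0.1897  0.0791] F [-0.07  0.24 -4.78] w 0.019
rot (tool) [-0.0002  0.0015 -0.0033] target tcp [ 0.5111 -0.1889  0.0564]
world shift [-0.      0.0007 -0.0131] tool shift after turn [ 0.0128  0.0026 -0.0007]
```

View pics/s14.png

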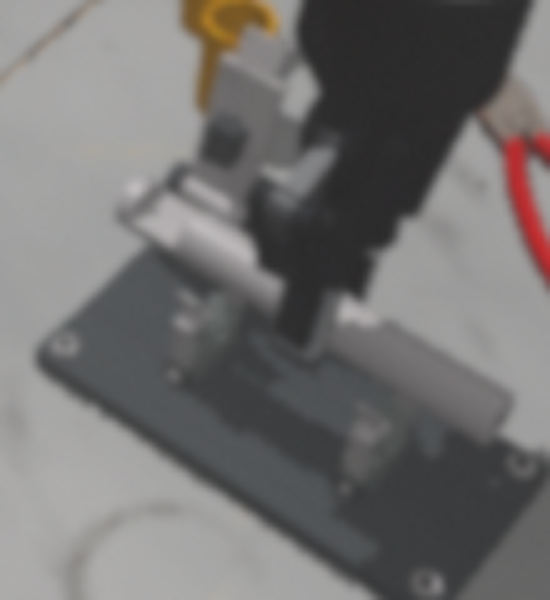

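Request:
{"op": "move_arm", "data": {
  "motion": [
    [0.006,0.0012,-0.0007,0,0,0,0.1],
    [0.005,0.001,0,0,0,0,0.1],
    [0,0,0,0,0,0,0.1]
  ]
}}

```text
time_s: 13.7
tcp_pos: [0.5116, -0.1891, 0.0581]
eef_rot: [-0.44, -0.458, -0.538, 0.555]
ft_force: [-0.1, -0.2, -4.7]
gripper_width: 0.019
```

Run:
```python
from h import *
go2([.513,-.189,.058],-.035,-.20)
c=cam("scene");save(c,"s15.png",(280,190,390,310),5)
```

```text
t 13.7 tcp [ 0.5116 -0.1891  0.0581] axis pt [ 0.5135 -0.1892  0.0678] F [-0.11 -0.2  -4.69] w 0.019
rot (tool) [-0.0004  0.0022 -0.0047] target tcp [ 0.5111 -0.1889  0.0484]
world shift [-0.0005  0.0002 -0.0098] tool shift after turn [ 0.0097  0.0014 -0.0002]
```

View pics/s15.png

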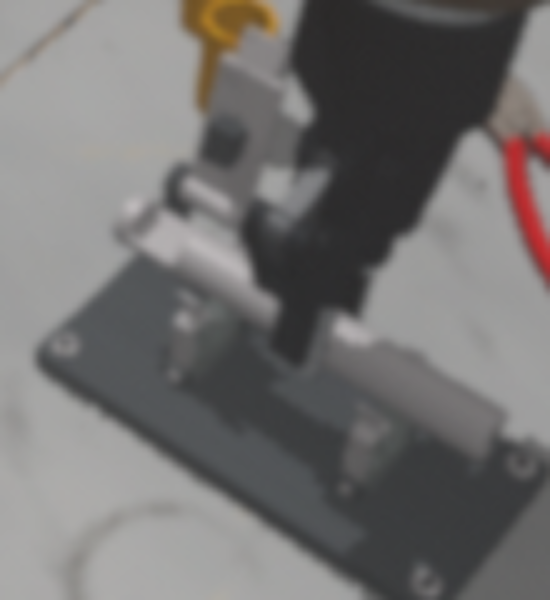

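Request:
{"op": "move_arm", "data": {
  "motion": [
    [0.004,0.0006,0,0,0.002,-0.004,0.1],
    [0.003,0.0006,0,0,0,0,0.1],
    [0,0,0,0,0,0,0.1]
  ]
}}

```text
time_s: 14.0
tcp_pos: [0.5117, -0.1892, 0.0511]
eef_rot: [-0.438, -0.457, -0.539, 0.555]
ft_force: [-0.6, 0.4, -5.8]
gripper_width: 0.0191
```

Request:
{"op": "move_arm", "data": {
  "motion": [
    [0.003,0.0006,0,0,0,0,0.1],
    [0.002,0.0004,0,0,0,0,0.1]
  ]
}}

```text
time_s: 14.17
tcp_pos: [0.5128, -0.1896, 0.047]
eef_rot: [-0.439, -0.458, -0.538, 0.555]
ft_force: [-0.5, 2.2, 16.9]
gripper_width: 0.0191
```

Run:
```python
from h import *
go2([.513,-.189,.050],-.035,-.20)
print(status.sense()["ft_torque"])
c=cam("scene");save(c,"s16.png",(280,190,390,310),5)
c=cam("top");save(c,"t16.png",(310,160,430,250),6)
```

```text
t 14.1667 tcp [ 0.5128 -0.1896  0.047 ] axis pt [ 0.5147 -0.1897  0.0566] F [-0.52  2.23 16.89] w 0.0191
rot (tool) [-0.0005  0.0013 -0.0038] target tcp [ 0.5111 -0.1889  0.0404]
world shift [-0.0017  0.0007 -0.0066] tool shift after turn [ 0.0068 -0.0004 -0.0006]
[ 0.50820168  0.55720766 -0.07187381]
```

View pics/s16.png

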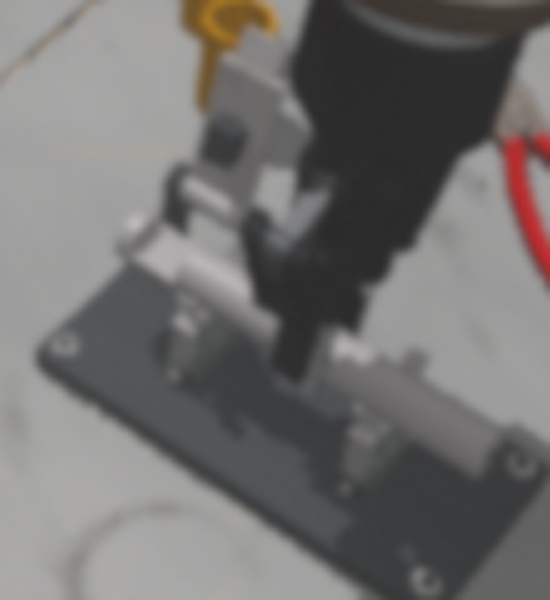

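View pics/t16.png

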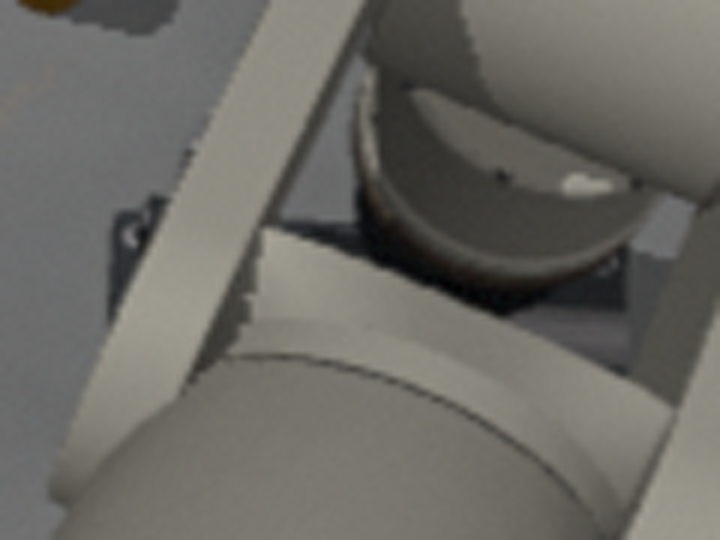

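The bolt sits between both pairs of clip tips, resting on the throats. The axis is at 56.6 mm, where about 57 is expected for that. I'll press through.

Request:
{"op": "move_arm", "data": {
  "motion": [
    [0.003,0.0003,0,0,0,0,0.1],
    [0.003,0.0005,0,0,0,0,0.1]
  ]
}}

```text
time_s: 14.43
tcp_pos: [0.5135, -0.1903, 0.0432]
eef_rot: [-0.44, -0.458, -0.537, 0.555]
ft_force: [-1.8, 0.7, 10.0]
gripper_width: 0.0193
```

Request:
{"op": "move_arm", "data": {
  "motion": [
    [0.003,0.0005,0,0,0,0,0.1],
    [0.003,0.0005,0,0,0,0,0.1]
  ]
}}

```text
time_s: 14.6
tcp_pos: [0.5135, -0.1907, 0.0383]
eef_rot: [-0.441, -0.458, -0.536, 0.555]
ft_force: [-2.8, 0.1, -0.8]
gripper_width: 0.0192
```

Run:
```python
from h import *
go2([.513,-.189,.040],-.035,-.20)
print(status.sense()["ft_torque"])
```

```text
t 14.6 tcp [ 0.5135 -0.1907  0.0383] axis pt [ 0.5154 -0.1907  0.0479] F [-2.75  0.09 -0.84] w 0.0192
rot (tool) [-0.0011  0.0042 -0.0079] target tcp [ 0.5111 -0.1889  0.0304]
world shift [-0.0025  0.0018 -0.0079] tool shift after turn [ 0.0082 -0.0009 -0.0017]
[ 0.19314497  0.29595268 -0.07444575]
```

Request:
{"op": "move_arm", "data": {
  "motion": [
    [0.003,0,-0.001,0,0,0,0.1],
    [0.003,0.0004,-0.001,0,0,0,0.1],
    [0.002,0.0004,0,0,0,0,0.1],
    [0,0,0,0,0,0,0.1]
  ]
}}

```text
time_s: 14.93
tcp_pos: [0.5129, -0.1885, 0.0304]
eef_rot: [-0.441, -0.458, -0.536, 0.555]
ft_force: [-4.8, -1.2, 0.4]
gripper_width: 0.0188
```

Run:
```python
from h import *
go2([.513,-.189,.040],-.035,-.20)
c=cam("scene");save(c,"s17.png",(280,190,390,310),5)
```

```text
t 14.9333 tcp [ 0.5129 -0.1885  0.0304] axis pt [ 0.5148 -0.1886  0.04  ] F [-4.79 -1.23  0.45] w 0.0188
rot (tool) [-0.0014  0.0045 -0.0084] target tcp [ 0.5111 -0.1889  0.0304]
world shift [-0.0019 -0.0004  0.    ] tool shift after turn [ 0.0004 -0.0018  0.0005]
```

View pics/s17.png

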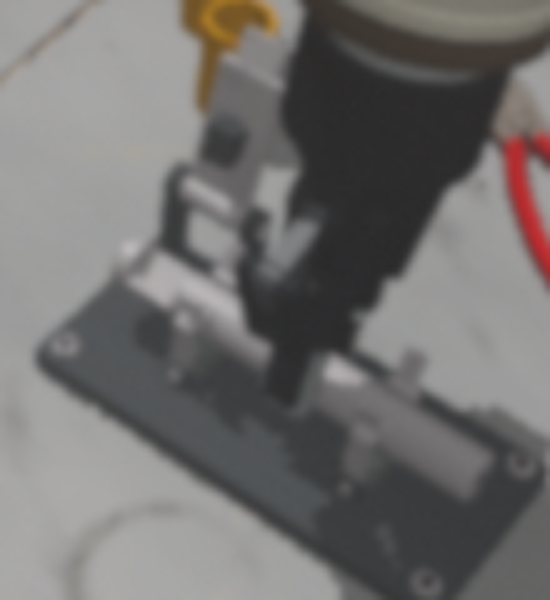

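Request:
{"op": "move_arm", "data": {
  "motion": [
    [0.001,-0.0015,0,0,0,0,0.1],
    [0.001,0,0,0,0,0,0.1],
    [0,0,0,0,0,0,0.1]
  ]
}}

```text
time_s: 15.23
tcp_pos: [0.513, -0.1886, 0.0305]
eef_rot: [-0.443, -0.459, -0.535, 0.554]
ft_force: [-3.2, -1.1, -3.9]
gripper_width: 0.019
```

Request:
{"op": "move_arm", "data": {
  "motion": [
    [0.003,0,0,0,0,0,0.1],
    [0.003,0,0,0,0,0,0.1]
  ]
}}

```text
time_s: 15.4
tcp_pos: [0.5131, -0.1887, 0.0299]
eef_rot: [-0.444, -0.46, -0.534, 0.554]
ft_force: [-14.9, 12.0, 55.6]
gripper_width: 0.019
```

Bottomed in the vees: a firm stop at an axis height of about 40 mm. I'll relieve the load and release.

Request:
{"op": "move_arm", "data": {
  "motion": [
    [-0.001,0,0,0,0,0,0.1],
    [0,0,0,0,0,0,0.2],
    [0,0,0,0,0,0,0.3],
    [0,0,0,0,0,0,0.45],
    [0,0,0,0,0,0,0.5],
    [0,0,0,0,0,0,0.5]
  ]
}}

```text
time_s: 15.9
tcp_pos: [0.5133, -0.1883, 0.0305]
eef_rot: [-0.444, -0.46, -0.534, 0.554]
ft_force: [-0.4, 0.3, -0.3]
gripper_width: 0.0427
```

Run:
```python
from h import *
go2([.513,-.189,.040],-.035,-.20)
c=cam("scene");save(c,"s18.png",(280,190,390,310),5)
```

```text
t 15.9 tcp [ 0.5133 -0.1883  0.0305] axis pt [ 0.5151 -0.1883  0.0402] F [-0.38  0.34 -0.31] w 0.0427
rot (tool) [-0.0016  0.0068 -0.0164] target tcp [ 0.5111 -0.1889  0.0304]
world shift [-0.0022 -0.0007 -0.0001] tool shift after turn [ 0.0006 -0.0021  0.0007]
```

View pics/s18.png

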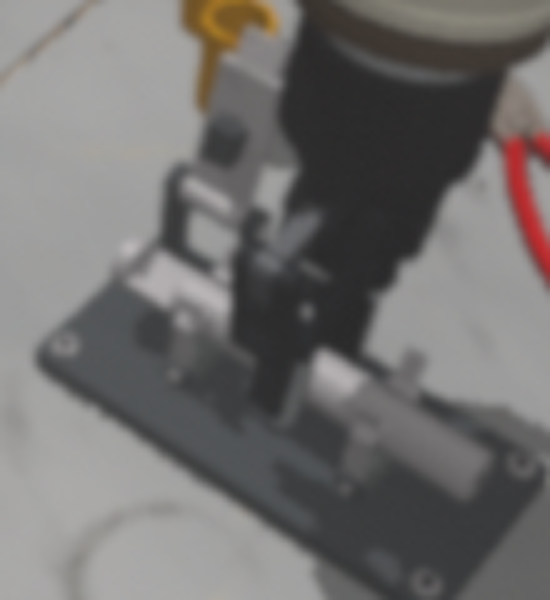

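Request:
{"op": "move_arm", "data": {
  "motion": [
    [-0.01,0,0,0,0,0,0.5],
    [-0.02,0,0,0,0,0,0.5],
    [-0.02,0,0,0,0,0,0.5],
    [-0.03,0,0,0,0,0.05,0.5],
    [-0.03,0,0.02,0,0,0.1,0.3],
    [-0.03,-0.02,0.03,0,0,0.08,0],
    [-0.02,-0.03,0.03,0,0,0,0],
    [0,-0.04,0,0,0,0,0],
    [0,-0.04,0,0,0,0,0],
    [0,0,0,0,0,0,0]
  ]
}}

```text
time_s: 16.78
tcp_pos: [0.4023, -0.2608, 0.1926]
eef_rot: [0.511, 0.518, 0.474, -0.496]
ft_force: [-0.4, 1.3, -0.2]
gripper_width: 0.0001
```

Run:
```python
from h import *
import pickle
go2([.513,-.189,.040],-.035,0)
c=cam("scene");save(c,"s19.png",(280,190,390,310),5);pickle.dump(c,open("scene19.pkl","wb"))
c=cam("top");save(c,"t19.png",(320,160,420,245),7);pickle.dump(c,open("top19.pkl","wb"))
```

```text
t 16.7833 tcp [ 0.4023 -0.2608  0.1926] axis pt [ 0.4018 -0.2606  0.2024] F [-0.41  1.27 -0.21] w 0.0001
rot (tool) [ 0.0054  0.0137 -0.0592] target tcp [ 0.513  -0.189   0.0302]
world shift [ 0.1107  0.0718 -0.1624] tool shift after turn [ 0.1624  0.1081 -0.0756]
```

View pics/s19.png

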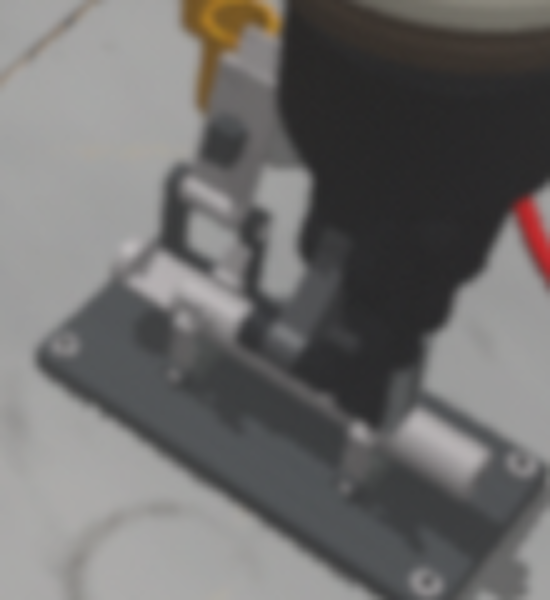

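View pics/t19.png

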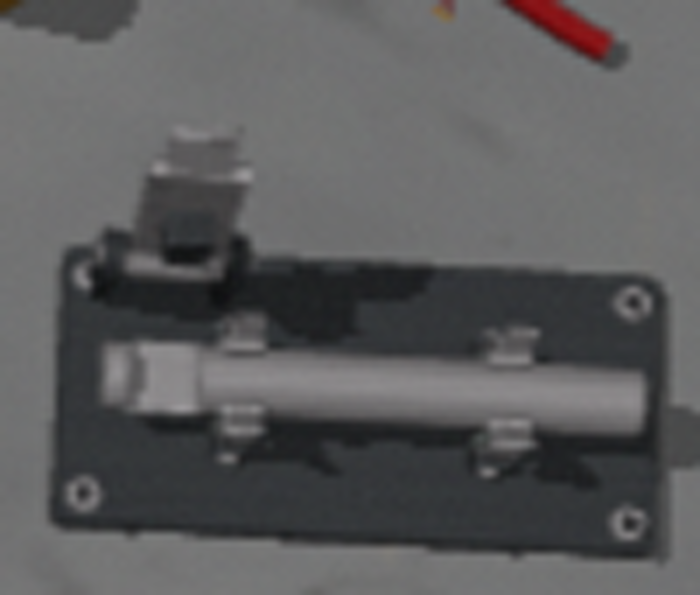

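Run:
```python
from h import *
import pickle
T=pickle.load(open("top19.pkl","rb"))
f=lambda a,ox=320,oy=160,s=7:((a[0]+.5)/s-.5+ox,(a[1]+.5)/s-.5+oy)
J=np.array([.513,-.1828]); yx=np.array([.029,1]); yx/=np.linalg.norm(yx); xx=np.array([yx[1],-yx[0]])
for a in[(100,374),(645,402),(135,378),(200,380)]:
    p=ptz(T,*f(a),.04); d=p[:2]-J; print(a,p.round(4),"jig x,y",(d@xx).round(4),(d@yx).round(4))
for a in[(85,275),(632,302),(628,523),(83,493)]: print(ptz(T,*f(a),.012).round(4))
# bar/floor depth
def rows(u0,u1,v0,v1):
    P,u,v=cloud(T,(u0,v0,u1,v1))
    for r in range(v0,v1):
        q=P[v==r]; print(r,np.median(q,0).round(4))
print("floor");rows(341,347,207,222)
for nm,u0,u1 in(("bar +42",349,352),("mid",360,380),("end",398,409)):
    P,u,v=cloud(T,(u0,205,u1,226)); m=P[:,2]>.04; q=P[m]; 
    best=max((np.median(P[m&(v==r)][:,2]),r,*np.median(P[m&(v==r)],0)[:2]) for r in np.unique(v[m]) if (m&(v==r)).sum()>2); print(nm,best)
# leaf
P,u,v=cloud(T,(338,176,358,200)); m=P[:,2]>.07; q=P[m]; d=q[:,:2]-J
X=d@xx; Y=d@yx; print("leaf jig X,Z by row"); 
for r in np.unique(v[m]): 
    k=v[m]==r; print(r,X[k].mean().round(4),Y[k].min().round(3),Y[k].max().round(3),q[k][:,2].mean().round(4))
```

```text
(100, 374) [ 0.515  -0.0966  0.04  ] jig x,y -0.0005 0.0862
(645, 402) [ 0.5098 -0.269   0.04  ] jig x,y -0.0007 -0.0863
(135, 378) [ 0.514  -0.1078  0.04  ] jig x,y -0.0012 0.075
(200, 380) [ 0.5138 -0.1284  0.04  ] jig x,y -0.0008 0.0544
[ 0.5512 -0.0937  0.012 ]
[ 0.5461 -0.2719  0.012 ]
[ 0.4737 -0.2698  0.012 ]
[ 0.4795 -0.0938  0.012 ]
floor
207 [ 0.5329 -0.1208  0.0125]
208 [ 0.5308 -0.1209  0.0101]
209 [ 0.5242 -0.1179  0.0423]
210 [ 0.5218 -0.1177  0.0425]
211 [ 0.5197 -0.1178  0.042 ]
212 [ 0.5174 -0.1178  0.0431]
213 [ 0.5153 -0.1178  0.0418]
214 [ 0.513  -0.1179  0.0419]
215 [ 0.5109 -0.118   0.0413]
216 [ 0.5089 -0.1181  0.0391]
217 [ 0.5062 -0.1179  0.0422]
218 [ 0.504  -0.1179  0.0425]
219 [ 0.5053 -0.1209  0.0114]
220 [ 0.503  -0.121   0.0117]
221 [ 0.5009 -0.1215  0.0106]
bar +42 (np.float64(0.050597894725664894), np.int64(212), np.float64(0.5165961879647859), np.float64(-0.13149413980895994))
mid (np.float64(0.05056394086526561), np.int64(215), np.float64(0.5109775502357177), np.float64(-0.1751046282144367))
end (np.float64(0.051597728720339076), np.int64(216), np.float64(0.5102001876585277), np.float64(-0.2467077639009723))
leaf jig X,Z by row
178 0.0612 0.057 0.073 0.1339
179 0.0587 0.057 0.075 0.1357
180 0.0568 0.057 0.075 0.135
181 0.0551 0.057 0.075 0.1331
182 0.0536 0.057 0.075 0.1302
183 0.0523 0.052 0.08 0.1257
184 0.0504 0.051 0.08 0.1245
185 0.0486 0.052 0.08 0.1229
186 0.0473 0.051 0.079 0.1189
187 0.0461 0.052 0.08 0.1135
188 0.0449 0.052 0.08 0.1084
189 0.0436 0.051 0.08 0.1038
190 0.0421 0.052 0.079 0.0998
191 0.0405 0.052 0.08 0.0967
192 0.0386 0.051 0.081 0.0952
193 0.0365 0.053 0.08 0.0945
194 0.0348 0.052 0.079 0.0918
195 0.0329 0.051 0.075 0.0907
196 0.0298 0.06 0.072 0.0963
197 0.0284 0.06 0.072 0.0919
```

The bolt is home: it is centred to within 1 mm in x and y, the floor is level at about 42 mm, and the axis is at about 40 mm. The leaf stands at roughly 1.88 rad, with its top at about (+61, +66, 136) mm on the jig. Next I'll go behind it.

```bash
cat >> h.py <<'E'
J=np.array([.513,-.1828]); yx=np.array([.029,1]); yx/=np.linalg.norm(yx); xx=np.array([yx[1],-yx[0]])
def jg(x,y,z):
    p=np.append(J+x*xx+y*yx,z); s,r,t=cur(); d=t[:2]-J
    print("tcp in jig",(d@xx).round(4),(d@yx).round(4),t[2].round(4)); go(p,-.029,1)
E
python3 - <<'E'
from h import *
jg(.105,.066,.20)
E
```

```text
tcp in jig -0.1046 -0.0814 0.1929
t 16.8833 tcp [ 0.4061 -0.2612  0.1929] F [-0.35 -0.7   0.83] w 0.0003
rot (tool) [-0.0006  0.0139 -0.061 ]
shift in current tool [ 0.0036  0.2096 -0.1475]  after turn [-0.0071  0.2096 -0.1474]
```

Request:
{"op": "move_arm", "data": {
  "motion": [
    [-0.01,0.02,-0.01,0,0.014,-0.06,0],
    [-0.005,0.03,-0.022,0,0,0,0],
    [0,0.03,-0.022,0,0,0,0],
    [0,0.03,-0.022,0,0,0,0],
    [0,0.03,-0.022,0,0,0,0],
    [0,0.03,-0.022,0,0,0,0],
    [0,0.03,-0.02,0,0,0,0],
    [0,0.01,0,0,0,0,0],
    [0,0,0,0,0,0,0]
  ]
}}

```text
time_s: 17.63
tcp_pos: [0.6366, -0.1151, 0.2087]
eef_rot: [-0.492, -0.506, -0.494, 0.507]
ft_force: [-0.0, -0.0, 0.5]
gripper_width: -0.0
```

Run:
```python
from h import *
jg(.1,.066,.12)
c=cam("scene");save(c,"s20.png",(250,120,400,310),3)
```

```text
tcp in jig 0.1216 0.0712 0.2087
t 17.6333 tcp [ 0.6366 -0.1151  0.2087] F [-0.03 -0.01  0.48] w -0.0
rot (tool) [ 0.0015 -0.0005  0.0021]
shift in current tool [ 0.0887 -0.0215  0.0052]  after turn [ 0.0887 -0.0216  0.0052]
```

View pics/s20.png

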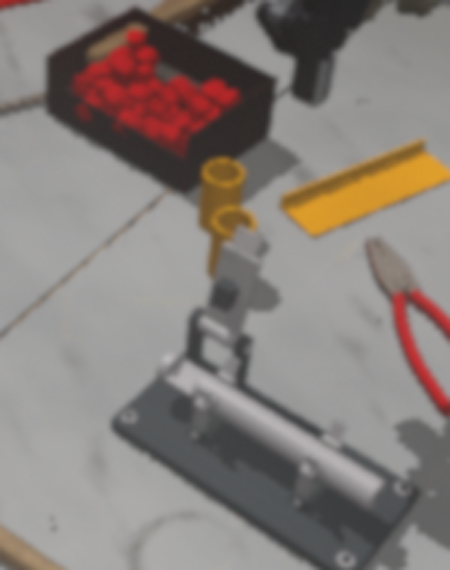

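Request:
{"op": "move_arm", "data": {
  "motion": [
    [0.03,-0.005,0.005,0,0,0,0],
    [0.03,-0.005,0,0,0,0,0],
    [0.02,0,0,0,0,0,0],
    [0,0,0,0,0,0,0],
    [0,0,0,0,0,0,0]
  ]
}}

```text
time_s: 18.1
tcp_pos: [0.6246, -0.1198, 0.127]
eef_rot: [-0.493, -0.506, -0.494, 0.507]
ft_force: [0.1, -0.6, 1.8]
gripper_width: -0.0002
```

Run:
```python
from h import *
jg(.075,.066,.12)
c=cam("scene");save(c,"s21.png",(270,140,380,290),4)
```

```text
tcp in jig 0.1098 0.0662 0.127
t 18.1 tcp [ 0.6246 -0.1198  0.127 ] F [ 0.08 -0.57  1.77] w -0.0002
rot (tool) [ 0.0024 -0.0004  0.0016]
shift in current tool [ 0.0071 -0.0347  0.0002]  after turn [ 0.007  -0.0348  0.0002]
```

View pics/s21.png

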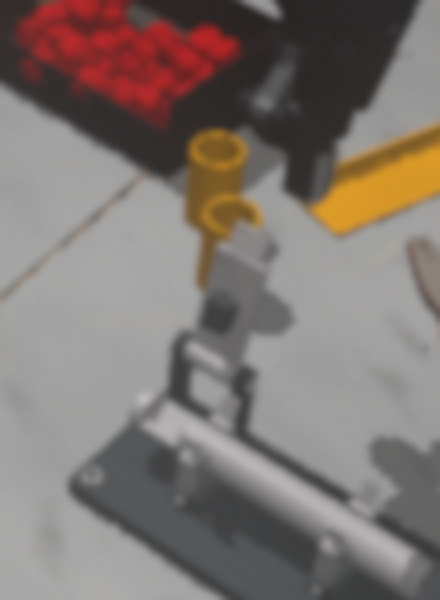

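Request:
{"op": "move_arm", "data": {
  "motion": [
    [0.006,-0.008,0,0,0,0,0],
    [0.002,-0.008,0,0,0,0,0],
    [0,-0.006,0,0,0,0,0],
    [0,-0.006,0,0,0,0,0],
    [0,-0.006,0,0,0,0,0],
    [0,-0.006,0,0,0,0,0],
    [0,-0.006,0,0,0,0,0],
    [0,-0.006,0,0,0,0,0],
    [0,-0.006,0,0,0,0,0],
    [0,0,0,0,0,0,0]
  ]
}}

```text
time_s: 18.98
tcp_pos: [0.5649, -0.1195, 0.1286]
eef_rot: [0.497, 0.509, 0.489, -0.505]
ft_force: [0.6, 1.3, 0.1]
gripper_width: 0.0
```

Run:
```python
from h import *
jg(.03,.066,.12)
c=cam("scene");save(c,"s22.png",(270,140,380,290),4)
```

```text
tcp in jig 0.0501 0.0647 0.1286
t 18.9833 tcp [ 0.5649 -0.1195  0.1286] F [0.55 1.3  0.1 ] w 0.0
rot (tool) [ 0.0015  0.0031 -0.0113]
shift in current tool [ 0.0084 -0.0202 -0.0013]  after turn [ 0.0086 -0.0201 -0.0013]
```

View pics/s22.png

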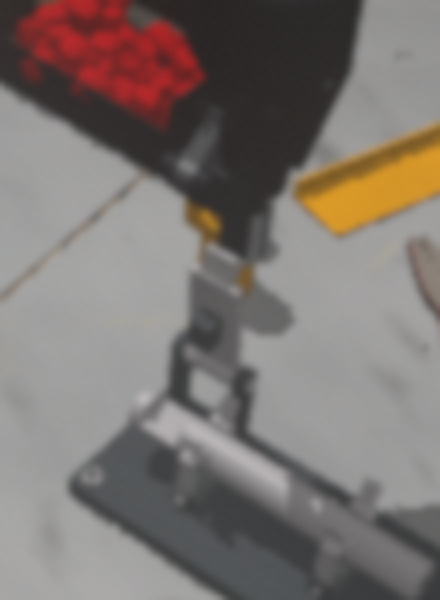

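Request:
{"op": "move_arm", "data": {
  "motion": [
    [0.003,-0.006,-0.001,0,0.003,-0.011,0],
    [0.003,-0.006,0,0,0,0,0],
    [0.002,-0.006,0,0,0,0,0],
    [0.002,-0.006,0,0,0,0,0],
    [0.003,-0.006,0,0,0,0,0],
    [0.003,-0.006,0,0,0,0,0],
    [0.003,-0.006,0,0,0,0,0],
    [0.003,-0.005,0,0,0,0,0],
    [0,0,0,0,0,0,0]
  ]
}}

```text
time_s: 19.78
tcp_pos: [0.5127, -0.1169, 0.1025]
eef_rot: [-0.492, -0.506, -0.494, 0.507]
ft_force: [-0.4, -0.1, -0.3]
gripper_width: -0.0002
```

Run:
```python
from h import *
jg(-.013,.066,.09)
c=cam("scene");save(c,"s23.png",(270,140,380,290),4)
```

```text
tcp in jig -0.0022 0.0659 0.1025
t 19.7833 tcp [ 0.5127 -0.1169  0.1025] F [-0.36 -0.1  -0.26] w -0.0002
rot (tool) [ 0.0015 -0.0009  0.0035]
shift in current tool [ 0.0125 -0.0108 -0.0001]  after turn [ 0.0125 -0.0108 -0.0001]
```

View pics/s23.png

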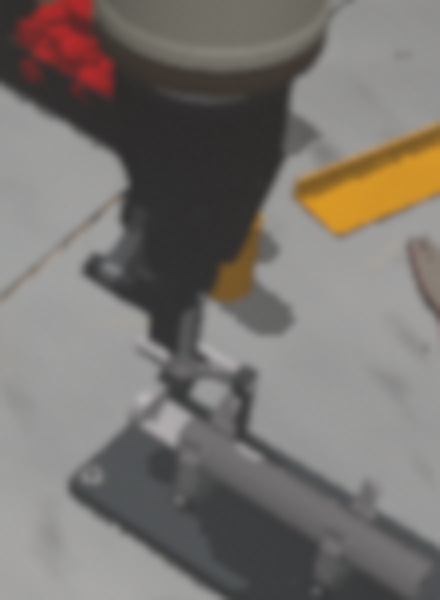

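Request:
{"op": "move_arm", "data": {
  "motion": [
    [0.006,-0.005,0,0,0,0,0],
    [0.006,-0.005,0,0,0,0,0],
    [0.006,-0.004,0,0,0,0,0],
    [0.005,-0.004,0,0,0,0,0],
    [0.004,-0.003,0,0,0,0,0],
    [0,0,0,0,0,0,0]
  ]
}}

```text
time_s: 20.33
tcp_pos: [0.4904, -0.1163, 0.0732]
eef_rot: [-0.492, -0.506, -0.494, 0.507]
ft_force: [0.9, -0.3, 0.2]
gripper_width: 0.0001
```

Run:
```python
from h import *
jg(-.032,.066,.066)
c=cam("scene");save(c,"s24.png",(270,160,380,290),4.5)
```

```text
tcp in jig -0.0245 0.0658 0.0732
t 20.3333 tcp [ 0.4904 -0.1163  0.0732] F [ 0.85 -0.26  0.23] w 0.0001
rot (tool) [ 0.0015 -0.0007  0.0023]
shift in current tool [ 0.0072 -0.0075 -0.0002]  after turn [ 0.0072 -0.0075 -0.0002]
```

View pics/s24.png

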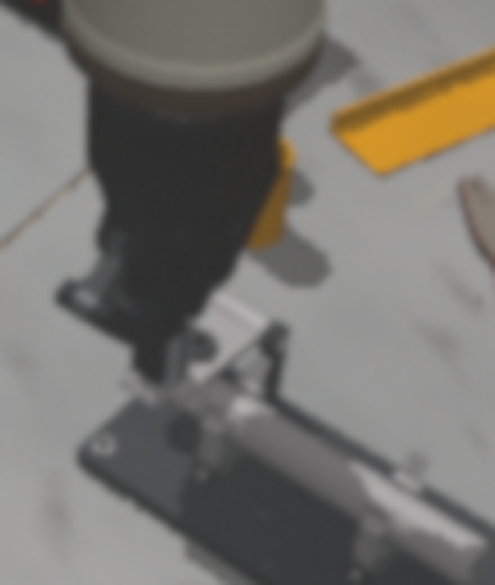

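Nearly shut. I'll press down on the tab in small steps.

Request:
{"op": "move_arm", "data": {
  "motion": [
    [0.002,-0.005,0,0,0,0,0],
    [0.003,-0.004,0,0,0,0,0],
    [0.003,0,0,0,0,0,0],
    [0,0,0,0,0,0,0]
  ]
}}

```text
time_s: 20.72
tcp_pos: [0.4811, -0.1162, 0.0653]
eef_rot: [-0.493, -0.507, -0.494, 0.507]
ft_force: [0.4, 0.4, -0.7]
gripper_width: -0.0004
```

Request:
{"op": "move_arm", "data": {
  "motion": [
    [0.001,0,0,0,0,0,0],
    [0.001,0,0,0,0,0,0],
    [0,0,0,0,0,0,0]
  ]
}}

```text
time_s: 20.97
tcp_pos: [0.4817, -0.1165, 0.0647]
eef_rot: [-0.493, -0.507, -0.493, 0.507]
ft_force: [0.6, 0.4, 3.1]
gripper_width: 0.0002
```

Run:
```python
from h import *
jg(-.032,.066,.064)
```

```text
tcp in jig -0.0332 0.0654 0.0647
t 20.9667 tcp [ 0.4817 -0.1165  0.0647] F [0.59 0.45 3.12] w 0.0002
rot (tool) [0.0015 0.0003 0.0001]
shift in current tool [ 0.0007  0.0013 -0.0006]  after turn [ 0.0007  0.0012 -0.0006]
```

Request:
{"op": "move_arm", "data": {
  "motion": [
    [0.001,0,0,0,0,0,0],
    [0.001,0,0,0,0,0,0],
    [0.001,0,0,0,0,0,0]
  ]
}}

```text
time_s: 21.22
tcp_pos: [0.4828, -0.1168, 0.0637]
eef_rot: [0.494, 0.507, 0.492, -0.507]
ft_force: [-4.6, 2.1, 14.4]
gripper_width: -0.0
```

Firm stop at 63.7 mm with 14 N, and the tab should be at 64 mm when shut. I'll retreat and check.

Request:
{"op": "move_arm", "data": {
  "motion": [
    [-0.002,0,0,0,0,0,0],
    [-0.01,0,0,0,0,0,0],
    [-0.03,0,0,0,0,0,0],
    [-0.03,-0.02,0,0,0,0,0],
    [-0.03,-0.035,0,0,0,0,0],
    [-0.02,-0.035,0,0,0,0,0],
    [0,-0.035,0,0,0,0,0],
    [0,0,0,0,0,0,0],
    [0,0,0,0,0,0,0]
  ]
}}

```text
time_s: 21.97
tcp_pos: [0.3559, -0.1126, 0.1924]
eef_rot: [-0.495, -0.506, -0.492, 0.507]
ft_force: [0.8, -0.1, 0.4]
gripper_width: -0.0001
```

Run:
```python
from h import *
import pickle
jg(-.032,.066,.064)
c=cam("scene");save(c,"s25.png",(280,190,390,310),5)
c=cam("top");save(c,"t25.png",(320,160,420,245),7);T=c
save(c,"t25f.png")
f=lambda a,ox=320,oy=160,s=7:((a[0]+.5)/s-.5+ox,(a[1]+.5)/s-.5+oy)
P,u,v=cloud(T,(325,190,365,235)); d=P[:,:2]-J; X=d@xx;Y=d@yx
for x in np.arange(-.046,.04,.008):
    m=(abs(X-x)<.004)&(abs(Y-.066)<.007); print(x.round(3),P[m][:,2].mean().round(4) if m.sum() else None)
P,u,v=cloud(T,(360,200,412,230)); d=P[:,:2]-J; X=d@xx;Y=d@yx
for y in(-.07,0,.025):
    m=(abs(Y-y)<.012)&(P[:,2]>.035); print("bar",y,X[m].min(),X[m].max(),np.percentile(P[m][:,2],90))
```

```text
tcp in jig -0.159 0.0656 0.1924
t 21.9667 tcp [ 0.3559 -0.1126  0.1924] F [ 0.83 -0.13  0.41] w -0.0001
rot (tool) [ 0.0031  0.0033 -0.0031]
shift in current tool [ 0.1288  0.1266 -0.0004]  after turn [ 0.1284  0.127  -0.0004]
-0.046 0.0431
-0.038 0.0554
-0.03 0.0603
-0.022 0.0602
-0.014 0.0604
-0.006 0.0646
0.002 0.0647
0.01 0.0616
0.018 0.0596
0.026 0.0608
0.034 0.0631
bar -0.07 -0.011167836133703318 0.009693913936666677 0.05161576117232214
bar 0 -0.011970918704487748 0.010208793597507065 0.051513910353925454
bar 0.025 -0.011471248211134174 0.009462139829663652 0.050880722294224245
```

View pics/s25.png

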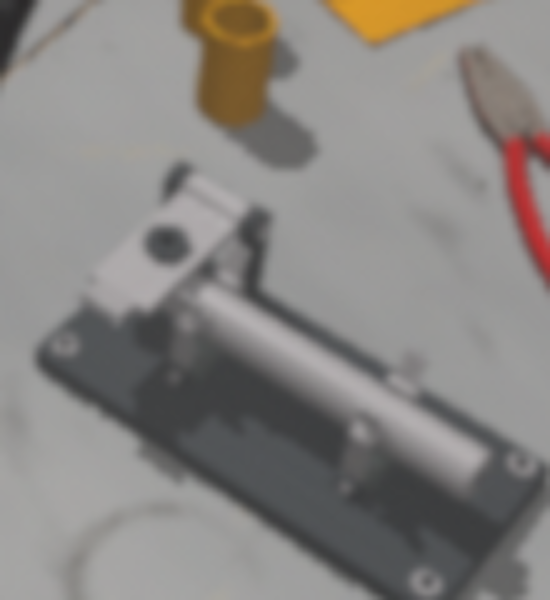

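View pics/t25.png

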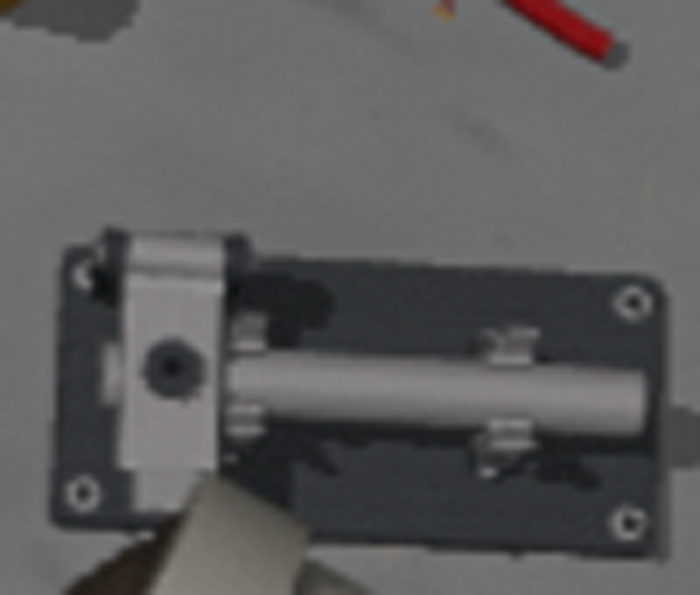

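View pics/t25f.png

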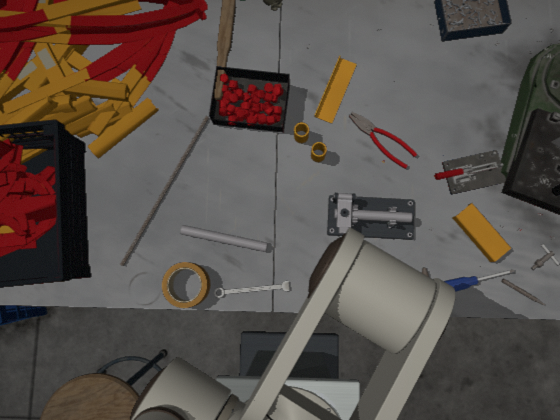

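The leaf is level across the bolt, with depth about 60–61 mm from end to end, and the bolt is home. The blank and pliers haven't moved. Handing in.

```bash
python3 -c "
from bench import env
print(env.close_job())"
```

```text
the job is handed in; nothing more can be done
None
```

I handed the job in after about 22 s of the 61 s allowed. By my last checks the bolt is home in the jig with its notch up and the leaf is shut. The hand-in gave no verdict.

**What I did**
- **Rolling:** I rolled the bolt about 22 mm along the bench with two strokes of the shut fingers on its top, then let go. At rest the notch floor read level.
- **Carrying:** Once the bolt was gripped, the notch measured about 13° short of upright, leaning towards the robot. I tilted the gripper to take that out and carried the bolt over the leaf.
- **Seating:** I pressed it through both spring clips down to a firm stop, which peaked at 56 N at the wrist (limit 120 N), then let go.
- **Closing the leaf:** I swung it down from behind and pressed the tab until it stopped. The fingertips were then at 63.7 mm under 14 N; shut is 64 mm.

**Last checks**
- **Bolt in the jig:** Before the leaf was closed, the bolt was within about 1 mm of its place in x and y. Its axis was about 40 mm high and the notch floor was level.
- **Leaf:** Afterwards the upper face read level in the camera, about 60–61 mm high and 60–65 mm at the spots near the guide bush. With the firm stop, this fits the block being in the notch, but I could not see the block itself.
- **Other things:** The blank bar and pliers look unmoved. The hammer was hidden behind the arm in the last picture, but nothing I did went near it.

**Disagreement:** The two cameras differed by about 4 mm in the jig's x position. I set the bolt down between the two readings, and the clips centred it.

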